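Restock a carton dispenser through its sprung loading flap, old stock first

TASK

Fill the bench-top dispenser: first close its slide fully, then push every small carton one by one past the sprung flap on top so that it lies flat in the stack below, the one in the shallow black tray (old stock) first so that it comes out first. Then pull the slide right out to its stop, move the old carton that comes out with it into the blue tote, and push the slide fully home again. The flap must end shut, and the tape dispenser and the bottle must stay where they are.

Things in the scene. Friction and masses are not known exactly. Their poses are not given: they have to be found in the camera images.
- dispenser: fixed bench-top carton dispenser, grey and bare metal, 188 mm tall: base, stack lane, funnel, hood with a flap on top, slide at its foot. Origin: underside of the 6 mm base (215 in x, 110 in y) on the vertical centre line of the lane; x points from front (slide handle) to back, y along the flap's hinge, z up. The x, y, z in mm given below for its parts are in this frame.
- lane (a point): top of the stack lane on its centre line (0, 0, 120). Lane: x -13.5..13.5, y -33..33, from the slide up to z 120, viewing slots in front and back. Cartons lie in it one on another, length along y, centres at z 21, 43, 65, 87, 109 when the slide is home. Its walls end 36 above the bench in front and at the back.
- mouth (a point): point on the lane's centre line at the rim of the hood (0, 0, 188), where cartons go down. Hood inside x -18..26, y -75..75 from z 188 to 146, walls 3 mm; below it slanted walls narrow to the lane at z 120. Closed fingers or a gripper up to 140 mm wide along y goes in; the gripper's body stays above the rim.
- flap (a joint): steel flap 41 x 146 mm level in the mouth, hinged along y at the hood's back (x 26, z 188). rad: 0 shut; grows to 1.45 as its front edge swings down. Its spring (0.08 to 0.15 N m; 3 N over the lane) bears a carton's weight. Pushed past it stands at 1.2 rad, edge 38 mm below the rim, against the fingers' side: a carton let go wholly below the edge drops into the lane.
- slide (a joint): dispensing slide, m: 0 home, 0.085 out at its front stop (towards dispenser -x); stays as left, 2 to 4 N to move. Home, the lowest carton lies in its pocket (point pocket); pulled out, it brings that carton along while its back block holds up the rest, which drop one place when the empty slide goes home. While it is not home the block covers the lane's floor.
- handle (a point): centre of the slide's handle: black bar 12 mm thick in x, 60 mm long in y, 12 mm high on two posts, 50 mm above the bench; 115 mm in front of the pocket's centre. Can be gripped from above across its 12 mm.
- pocket (a point): centre of the slide's pocket, where a carton's centre lies (21 mm above the bench); moves with the slide. Pocket 29 mm in x, open at both ends in y so that fingers can reach the ends of a carton; floor at z 10; front bar and 84 mm back block beside it, slide 62 mm wide in y, tops at z 30.
- old: plain cardboard carton, a stick 22 x 22 x 60 mm with a white label round it, 50 g; origin at its centre, its own y along the 60 mm length (the 22 x 22 section is square, so it may lie on any side). It is the old stock, lying in the shallow black tray.
- new1: plain cardboard carton, a stick 22 x 22 x 60 mm with a white label round it, 50 g; origin at its centre, its own y along the 60 mm length (the 22 x 22 section is square, so it may lie on any side). New stock, lying on the bench to the robot's left; 2 to 4 of the four are present.
- new2: plain cardboard carton, a stick 22 x 22 x 60 mm with a white label round it, 50 g; origin at its centre, its own y along the 60 mm length (the 22 x 22 section is square, so it may lie on any side). New stock, lying on the bench to the robot's left; 2 to 4 of the four are present.
- new3: plain cardboard carton, a stick 22 x 22 x 60 mm with a white label round it, 50 g; origin at its centre, its own y along the 60 mm length (the 22 x 22 section is square, so it may lie on any side). New stock, lying on the bench to the robot's left; 2 to 4 of the four are present.
- new4: plain cardboard carton, a stick 22 x 22 x 60 mm with a white label round it, 50 g; origin at its centre, its own y along the 60 mm length (the 22 x 22 section is square, so it may lie on any side). New stock, lying on the bench to the robot's left; 2 to 4 of the four are present.
- tray: fixed shallow black tray 100 (x) x 150 (y) x 18 mm, walls and floor 3 mm; origin centre of its underside; holds the old carton
- tote: loose blue open box 180 (x) x 140 (y) x 60 mm high, walls 4 mm, 0.35 kg; origin centre of its underside
- tape: black desk tape dispenser, 70 x 160 x 90 mm, bystander; origin centre of its underside
- glue: white bottle with yellow cap, 48 mm across, 130 mm tall, bystander; origin centre of its underside
Not all that is in view belongs to the job. What is shaped like the new4 but green or yellow is not meant.

How it is judged:
By the outcome, as a careful person would: the job done as asked, in the order asked, and still so for the second after the job is handed in, with the robot touching nothing.
Of new1, new2, new3, new4 only 2 to 4 are there at a start; the rules pass over those that are not, and their reading is None.
At some moment in a run one of tote, old, new1, new2, new3, new4 may be knocked a few centimetres aside while the robot is not near it.
Once in a run the grip may slacken for a moment while it holds something.
It also fails if it takes over 210 s, if anything falls off the work surface, if the arm or the gripper's body presses on something with over 40 N, if the wrist force passes 120 N, or if a joint passes its speed limit or range.

ROBOT

A 6-joint arm with a two-finger parallel gripper is mounted at the origin on the work surface. World frame = base frame: x ahead of the robot, y to its left, z up, the work surface at z = 0. Lengths are in m, angles in rad, forces in N, time in s.
With the tool pointing down it reaches from about 0.4 to 0.825 m from the base axis. Payload 7 kg.
Tool frame: the origin (TCP) lies at the very end of the fingers, on their centre line; the grasp point (between the pads) lies 19 mm behind it; z points along the fingers, y is the direction in which the jaws open and shut (so a half turn about z gives the same grasp; the last joint's range is limited). The gripper opens to 85 mm and grips with 20 to 120 N. Pads are 22 mm wide; open, the fingers measure 114 mm over their backs; the gripper's body (76 mm by 85 mm) begins 54 mm behind the grasp point. The pads swing forward as they close: fully open they stand 13 mm farther back than shut.
Start: joints at [0.288, 0.359, 0.012, 0, -1.224, -0.288], TCP at [0.675, -0, 0.202] pointing down, gripper open.
Joint ranges: [-3.07, 3.07], [-1.43, 2.12], [-1.02, 1.25], [-3.03, 1.67], [-3.05, -0], [-3.03, 3.03]. Speed limits (rad/s): [2.39, 2.39, 3.01, 3.14, 3.14, 3.14].

INTERFACE

Orientations are given as a rotation vector (axis times angle).
In Python, from cell import bot gives the robot as it stands.
- The arm moves only by the tool drive_tool, never from a script. Its argument "steps" is a list of rows, each an object with "angular": the turn, a rotation vector about the tool's x, y, z in degrees, a list of three; "travel": the shift along the tool's x, y, z in m, a list of three; "gripper": the finger opening in m, from 0 to 0.0854. A call has 1 to 5 rows; each row shifts and turns the commanded pose from where the row before left it, along the tool's axes as they then stand; what a row does not reach is not made up. A row lasts 1/10 s, in which the tool goes at most 50 mm and 8.59 degrees, less where a joint would pass 70% of its speed; a pose out of reach is approached as far as the arm can. A call with a gripper value outside its range is refused whole. The fingers move at their own pace and stop on an object; "newtons" is the grip in N (left out, the last holds). Time passes only in rows, so rows that do not move let the fingers close. It gives the time, the measured TCP pose, the force and the opening at its end, in the units of the state.
- bot.observe(): the state, without advancing time (a new reading comes with each control period).
- bot.grab_frame(name): name is "scene" or "side" or "wrist"; returns the picture (420x560x3 uint8, blue, green, red); there is no depth.
- bot.get_calibration(name): a dict with "vfov" (degrees; the focal length in pixels is half the picture's height over the tangent of half this angle, whatever the lens; pixels are square), "cx", "cy" (the principal point, pixels), "extrinsics" (4x4, takes a point from camera to world coordinates). Camera axes: x right, y up, looking along -z (the intrinsics and any distortion apply to the point x, -y, -z); pixel columns grow to the right and rows downward; lengths in m; the calibration is good to about 2 mm. A picture is of the moment at which its call begins: read the wrist's pose just before it. get_calibration takes no time and is no camera call; for the wrist camera it gives the pose at the moment of the call.
- bot.hand_in(): hands the job in, once; it reports no verdict.
The state is a dict: "clock": time; "q": joint angles; "dq": joint speeds; "joint_torque": joint torques, N m; "tool_pos": TCP position; "ee_rot": TCP orientation; "contact_force": force on the tool from outside, world axes, zero at the start; "torque": the same for the moment, N m; "grip_width": opening from 0.0 (shut) to 1.0 (fully open).
Only numpy, scipy, OpenCV 4.12 (cv2) and the standard library are available. Lean on these libraries where they do the work, as an engineer would, in place of code of your own. Each camera call takes 0.05 s, during which the arm holds its last target. There are 200 camera calls.

## Working session

There is one attempt and no reset: what is moved stays moved. The work goes in short steps, Python scripts to look and compute and a tool call to move; the robot and the scene stay as the last step left them, time stands still between calls to the robot, and variables do not carry over. Pictures are saved under pics/ and viewed, about 12 in all and at most 16, crops included, and the job is handed in when it is done.

Besides the shell and the picture viewer there is one more tool, called after "Call:" as name(argument=value, ...), one argument or row to a line, values as JSON. drive_tool: Moves the arm, as the interface text tells. Its arguments: {"type":"object","properties":{"steps":{"type":"array","items":{"type":"object","properties":{"angular":{"type":"array","items":{"type":"number"}},"travel":{"type":"array","items":{"type":"number"}},"gripper":{"type":"number"}}}},"newtons":{"type":"number"}},"required":["steps"]}

```bash
ls; mkdir -p pics; python3 - <<'E'
from cell import bot
import cv2,numpy as np
for n in ["scene","side","wrist"]:
    c=bot.get_calibration(n); f=bot.grab_frame(n); cv2.imwrite(f"pics/{n}0.png",f)
    print(n,{k:(np.round(v,4).tolist()) if k=="extrinsics" else v for k,v in c.items()})
a=[cv2.imread(f"pics/{n}0.png") for n in ["scene","side"]]
print(bot.observe())
E
```

```text
pics
scene {'vfov': 52.77261315890902, 'cx': 285.8899948174572, 'cy': 206.5109721435748, 'extrinsics': [[-0.7441, -0.4656, 0.4791, 1.0237], [0.6677, -0.4956, 0.5554, 0.5907], [-0.0212, 0.7332, 0.6797, 0.8353], [0.0, 0.0, 0.0, 1.0]]}
side {'vfov': 45.40738447864552, 'cx': 281.42462339145413, 'cy': 211.133911570099, 'extrinsics': [[0.9282, 0.1885, -0.3209, 0.1228], [-0.3721, 0.4901, -0.7883, -0.9507], [0.0087, 0.8511, 0.525, 0.7497], [0.0, 0.0, 0.0, 1.0]]}
wrist {'vfov': 68.65677928074334, 'cx': 280.04511565718565, 'cy': 208.42568056537172, 'extrinsics': [[-1.0, -0.0003, 0.0016, 0.6748], [-0.0002, -0.9535, -0.3015, -0.0782], [0.0016, -0.3015, 0.9535, 0.3731], [0.0, 0.0, 0.0, 1.0]]}
{'clock': 0.15, 'q': array([ 2.88097523e-01,  3.59223678e-01,  1.12703754e-02, -2.31675913e-04,
       -1.22414623e+00, -2.88073255e-01]), 'dq': array([ 0.00020138, -0.0023596 ,  0.00274636,  0.00218559, -0.00053978,
       -0.00132134]), 'joint_torque': array([-2.36291526e-03, -5.83877099e+01,  2.93650192e+01,  6.94064632e+00,
       -4.26741812e-03,  1.52487612e-06]), 'tool_pos': array([ 6.74584092e-01, -4.54843914e-05,  2.01382695e-01]), 'ee_rot': array([ 2.22064428e+00, -2.22076550e+00, -1.27689896e-03]), 'contact_force': array([-0.6106356 ,  0.30913629,  0.17967604]), 'torque': array([0.02589687, 0.03463594, 0.02441672]), 'grip_width': 0.99796069432906}
```

View pics/scene0.png

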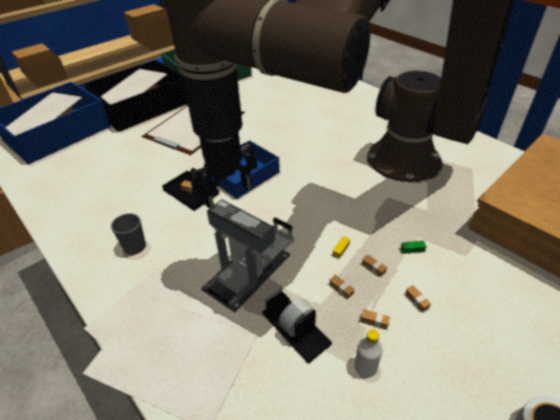

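View pics/side0.png

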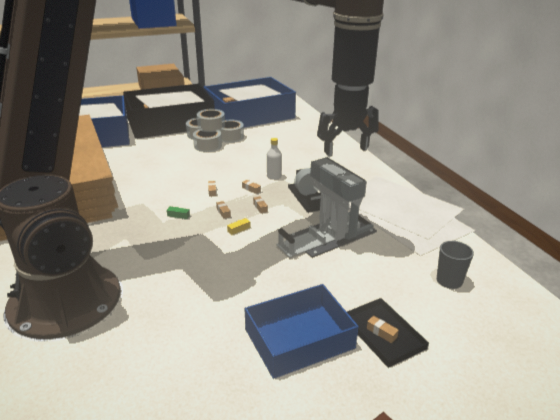

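Scene view: four brown/white-label cartons lie at (374,265), (341,286), (418,297) and (375,318). The yellow (341,246) and green (413,246) ones are decoys. The old carton is in the black tray at (187,187), the tote is at (247,168), and the tape and bottle are near (297,318) and (368,355).

```bash
cat > h.py <<'E'
import numpy as np, cv2
from cell import bot
def ray(cal,px):
    f=210/np.tan(np.radians(cal["vfov"]/2)); E=np.array(cal["extrinsics"])
    d=E[:3,:3]@np.array([(px[0]-cal["cx"])/f,-(px[1]-cal["cy"])/f,-1.]); return E[:3,3],d
def onz(cal,px,z):
    o,d=ray(cal,px); return o+d*(z-o[2])/d[2]
def tri(c1,p1,c2,p2):
    o1,d1=ray(c1,p1);o2,d2=ray(c2,p2)
    s=np.linalg.lstsq(np.c_[d1,-d2],o2-o1,rcond=None)[0]
    a=o1+d1*s[0];b=o2+d2*s[1]; return (a+b)/2,np.linalg.norm(a-b)
def proj(cal,P):
    f=210/np.tan(np.radians(cal["vfov"]/2)); E=np.array(cal["extrinsics"])
    c=E[:3,:3].T@(np.array(P)-E[:3,3]); return np.array([cal["cx"]-f*c[0]/c[2],cal["cy"]+f*c[1]/c[2]])
def brown(img):
    h=cv2.cvtColor(img,cv2.COLOR_BGR2HSV); return cv2.inRange(h,(5,70,60),(20,220,255))
def cartons(img,cal,z,minA=40,k=9):
    m=cv2.morphologyEx(brown(img),cv2.MORPH_CLOSE,np.ones((k,k)))
    out=[]
    for c in cv2.findContours(m,cv2.RETR_EXTERNAL,cv2.CHAIN_APPROX_NONE)[0]:
        if cv2.contourArea(c)<minA: continue
        (u,v),(w,h),a=cv2.minAreaRect(c)
        bx=cv2.boxPoints(((u,v),(w,h),a)); 
        e=sorted([(np.linalg.norm(bx[i]-bx[(i+1)%4]),i) for i in range(4)]);i=e[-1][1]
        P=onz(cal,(u,v),z); Q=onz(cal,bx[i],z)-onz(cal,bx[(i+1)%4],z)
        if np.linalg.norm(P)<1.1: out.append((round(u),round(v),P[:2].round(4).tolist(),round(np.degrees(np.arctan2(Q[1],Q[0]))%180,1),round(float(np.linalg.norm(Q)),3)))
    return out
E
python3 - <<'E'
from h import *
for n in ["scene","side"]:
    im=cv2.imread(f"pics/{n}0.png");c=bot.get_calibration(n)
    for o in cartons(im,c,.013): print(n,*o)
a=cv2.imread("pics/scene0.png")[180:360,160:400]; b=cv2.imread("pics/side0.png")[140:280,260:400]
cv2.imwrite("pics/d1.png",cv2.resize(a,(800,600),interpolation=cv2.INTER_CUBIC))
cv2.imwrite("pics/d2.png",cv2.resize(b,(600,600),interpolation=cv2.INTER_CUBIC))
E
```

```text
scene 543 408 [0.4633, 0.659] 157.5 0.066
scene 375 319 [0.5444, 0.3245] 118.6 0.061
scene 417 298 [0.4311, 0.3564] 79.8 0.065
scene 341 286 [0.5339, 0.2143] 91.0 0.067
scene 374 265 [0.4286, 0.2267] 93.6 0.065
scene 186 185 [0.6014, -0.3626] 111.9 0.041
scene 189 150 [0.4958, -0.5133] 145.4 0.076
scene 513 206 [-0.0254, 0.354] 30.8 0.641
scene 206 72 [0.1242, -0.9651] 135.6 0.074
scene 190 70 [0.1586, -1.0339] 60.2 0.108
scene 406 40 [-0.7857, -0.5722] 91.1 0.42
side 382 416 [0.488, -0.5155] 158.5 0.029
side 382 329 [0.5948, -0.3397] 116.8 0.068
side 4 233 [-0.1386, 0.3137] 93.1 0.071
side 223 208 [0.4265, 0.228] 85.0 0.095
side 212 188 [0.4259, 0.3544] 75.2 0.087
side 257 194 [0.5405, 0.269] 88.7 0.202
side 81 171 [0.0681, 0.6077] 92.9 0.843
```

View pics/d1.png

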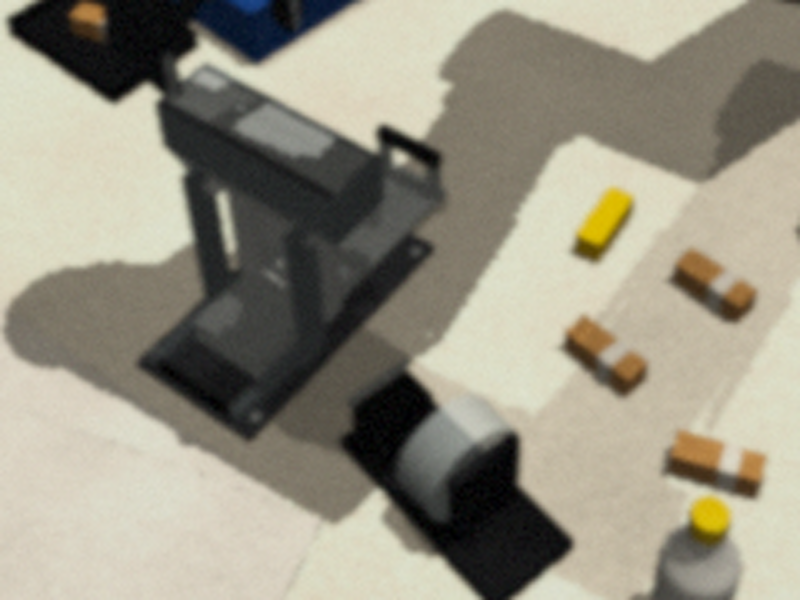

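View pics/d2.png

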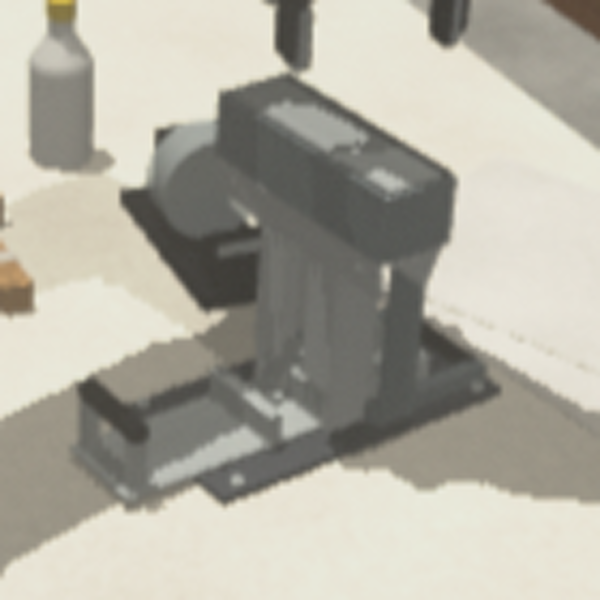

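```bash
python3 - <<'E'
from h import *
S=bot.get_calibration("scene");D=bot.get_calibration("side")
s=lambda u,v:(160+u*.3,180+v*.3); d=lambda u,v:(260+u*140/600,140+v*140/600)
for n,c,p in [("+x+y",S,s(250,437)),("+x-y",S,s(140,363)),("-x+y",S,s(433,248)),("-x-y",D,d(225,502)),("+x-y",D,d(498,385))]: print("base",n,onz(c,p,.005)[:2].round(4))
for n,c,p in [("A +x-y?",S,s(163,100)),("-x-y",S,s(200,65)),("-x+y",S,s(387,160)),("+x+y",S,s(348,203)),("-x+y",D,d(220,92)),("+x+y",D,d(290,75)),("+x-y",D,d(455,182)),("-x-y",D,d(395,208))]: print("hood",n,onz(c,p,.188)[:2].round(4))
for n,c,p in [("h-y",S,s(381,130)),("h+y",S,s(438,160)),("h+y",D,d(87,385)),("h-y",D,d(140,432))]: print(n,onz(c,p,.053)[:2].round(4))
E
```

```text
base +x+y [0.7581 0.0942]
base +x-y [ 0.7792 -0.0094]
base -x+y [0.5519 0.054 ]
base -x-y [ 0.5692 -0.0603]
base +x-y [ 0.7792 -0.0119]
hood A +x-y? [ 0.701 -0.048]
hood -x-y [ 0.6622 -0.0599]
hood -x+y [0.6277 0.0976]
hood +x+y [0.6699 0.1092]
hood -x+y [0.6267 0.0886]
hood +x+y [0.6759 0.0947]
hood +x-y [ 0.7005 -0.0596]
hood -x-y [ 0.6554 -0.0738]
h-y [ 0.5269 -0.0335]
h+y [0.5163 0.0217]
h+y [0.5131 0.014 ]
h-y [ 0.5233 -0.041 ]
```

View pics/wrist0.png

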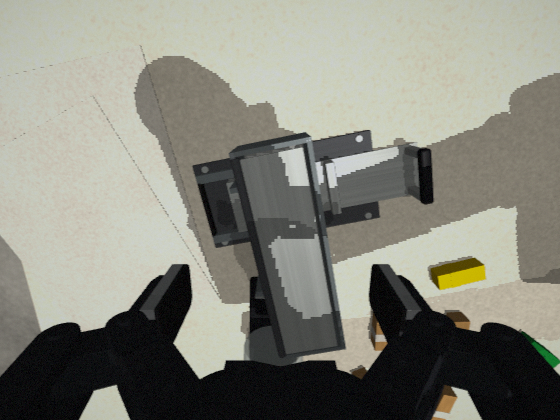

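```bash
python3 - <<'E'
from h import *
a=cv2.imread("pics/wrist0.png")[120:370,185:445]
cv2.imwrite("pics/w0z.png",cv2.resize(a,None,fx=2.4*1,fy=2.4,interpolation=cv2.INTER_CUBIC))
E
```

```text
(no output)
```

View pics/w0z.png

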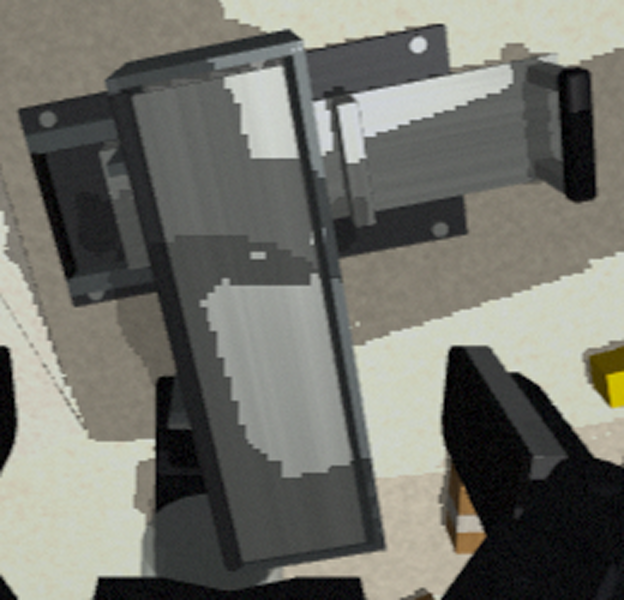

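```bash
python3 - <<'E'
from h import *
W=bot.get_calibration("wrist")
g=lambda u,v:(185+(u-.7)/2.4,120+(v-.7)/2.4)
def show(n,pts,z):
    P=np.array([onz(W,g(*p),z)[:2] for p in pts]); print(n,P.round(4).tolist(),"mean",P.mean(0).round(4))
    for i,j in [(0,1),(3,2),(0,3),(1,2)]: 
        d=P[j]-P[i]; print("  ",round(np.linalg.norm(d),4),round(np.degrees(np.arctan2(d[1],d[0])),1))
show("hood",[(109,80),(300,45),(383,548),(228,570)],.188)
show("screws",[(48,119),(418,45),(440,230),(97,293)],.007)
show("base",[(20,108),(443,25),(467,233),(75,305)],.006)
show("handle",[(562,70),(592,70),(595,198),(568,200)],.056)
E
```

```text
hood [[0.7044, -0.0544], [0.6571, -0.0629], [0.6272, 0.0884], [0.6748, 0.0967]] mean [0.6659 0.0169]
   0.0481 -169.8
   0.0484 -170.1
   0.1539 101.1
   0.1542 101.2
screws [[0.7647, -0.0117], [0.5825, -0.0479], [0.5636, 0.047], [0.7453, 0.0828]] mean [0.664  0.0175]
   0.1858 -168.8
   0.1852 -168.9
   0.0965 101.6
   0.0968 101.3
base [[0.7786, -0.0171], [0.5709, -0.0573], [0.5489, 0.049], [0.7578, 0.0903]] mean [0.664  0.0162]
   0.2116 -169.0
   0.213 -168.8
   0.1094 100.9
   0.1086 101.7
handle [[0.5328, -0.0416], [0.52, -0.0416], [0.5103, 0.0151], [0.5222, 0.016]] mean [ 0.5213 -0.013 ]
   0.0128 -180.0
   0.012 -175.5
   0.0586 100.4
   0.0575 99.8
```

Call:
drive_tool(
  steps=[
    {"travel": [0.004, 0.038, 0], "gripper": 0},
    {"travel": [0.004, 0.038, 0], "gripper": 0},
    {"travel": [0.004, 0.038, 0], "gripper": 0},
    {"travel": [0.004, 0.038, 0], "gripper": 0},
    {"travel": [0.003, 0.038, 0], "gripper": 0},
  ],
  newtons=60,
)

```text
invalid input
```

Call:
drive_tool(
  steps=[
    {"angular": [0, 0, 7.88]},
    {"angular": [0, 0, 7.88]},
    {"angular": [0, 0, 7.88]},
    {"angular": [0, 0, 7.88]},
    {"angular": [0, 0, 7.88]},
  ],
)

```text
invalid input
```

Call:
drive_tool(
  steps=[
    {"angular": [0, 0, 7.88]},
    {"angular": [0, 0, 7.88]},
    {"angular": [0, 0, 7.88]},
    {"angular": [0, 0, 7.88]},
    {"angular": [0, 0, 7.88]},
  ],
)

```text
invalid input
```

Call:
drive_tool(
  steps=[
    {"angular": [0, 0, 0], "travel": [0.004, 0.038, 0], "gripper": 0},
    {"angular": [0, 0, 0], "travel": [0.004, 0.038, 0], "gripper": 0},
    {"angular": [0, 0, 0], "travel": [0.004, 0.038, 0], "gripper": 0},
    {"angular": [0, 0, 0], "travel": [0.004, 0.038, 0], "gripper": 0},
    {"angular": [0, 0, 0], "travel": [0.003, 0.038, 0], "gripper": 0},
  ],
  newtons=60,
)

```text
clock: 0.65
tool_pos: [0.4833, -0.0194, 0.2017]
ee_rot: [2.221, -2.221, -0.0]
contact_force: [-0.7, 0.7, 0.7]
grip_width: 0.145
```

Every row needs all its fields. Next I turn to the dispenser's yaw and lower in front of the handle.

Call:
drive_tool(
  steps=[
    {"angular": [0, 0, 7.88], "travel": [0, 0, 0], "gripper": 0},
    {"angular": [0, 0, 7.88], "travel": [0, 0, 0], "gripper": 0},
    {"angular": [0, 0, 7.88], "travel": [0, 0, 0], "gripper": 0},
    {"angular": [0, 0, 7.88], "travel": [0, 0, 0], "gripper": 0},
    {"angular": [0, 0, 7.88], "travel": [0, 0, 0], "gripper": 0},
  ],
)

```text
clock: 1.15
tool_pos: [0.4847, -0.019, 0.202]
ee_rot: [1.334, -2.844, -0.0]
contact_force: [0.5, -0.0, -0.1]
grip_width: -0.002
```

Call:
drive_tool(
  steps=[
    {"angular": [0, 0, 7.88], "travel": [0, 0, 0], "gripper": 0},
    {"angular": [0, 0, 7.88], "travel": [0, 0, 0], "gripper": 0},
    {"angular": [0, 0, 7.88], "travel": [0, 0, 0], "gripper": 0},
    {"angular": [0, 0, 7.88], "travel": [0, 0, 0], "gripper": 0},
    {"angular": [0, 0, 7.88], "travel": [0, 0, 0], "gripper": 0},
  ],
)

```text
clock: 1.65
tool_pos: [0.4848, -0.019, 0.202]
ee_rot: [0.298, -3.127, -0.0]
contact_force: [0.3, 0.6, -0.1]
grip_width: 0.003
```

Call:
drive_tool(
  steps=[
    {"angular": [0, 0, 0], "travel": [0, 0, 0.04], "gripper": 0},
    {"angular": [0, 0, 0], "travel": [0, 0, 0.04], "gripper": 0},
    {"angular": [0, 0, 0], "travel": [0, 0, 0.04], "gripper": 0},
    {"angular": [0, 0, 0], "travel": [0, 0, 0.04], "gripper": 0},
    {"angular": [0, 0, 0], "travel": [0, 0, 0], "gripper": 0},
  ],
)

```text
clock: 2.15
tool_pos: [0.4809, -0.0202, 0.0378]
ee_rot: [0.304, -3.118, 0.002]
contact_force: [-1.2, -0.7, -0.2]
grip_width: 0.0
```

Call:
drive_tool(
  steps=[
    {"angular": [0, 0, 0], "travel": [-0.01, 0, 0], "gripper": 0},
    {"angular": [0, 0, 0], "travel": [-0.01, 0, 0], "gripper": 0},
    {"angular": [0, 0, 0], "travel": [-0.01, 0, 0], "gripper": 0},
    {"angular": [0, 0, 0], "travel": [-0.008, 0, 0], "gripper": 0},
    {"angular": [0, 0, 0], "travel": [-0.004, 0, 0], "gripper": 0},
  ],
)

```text
clock: 2.65
tool_pos: [0.5278, -0.0105, 0.0429]
ee_rot: [-0.306, 3.125, 0.001]
contact_force: [-0.5, 0.3, -0.0]
grip_width: -0.002
```

Call:
drive_tool(
  steps=[
    {"angular": [0, 0, 0], "travel": [-0.002, 0, 0], "gripper": 0},
    {"angular": [0, 0, 0], "travel": [-0.001, 0, 0], "gripper": 0},
    {"angular": [0, 0, 0], "travel": [0, 0, 0], "gripper": 0},
  ],
)

```text
clock: 2.95
tool_pos: [0.5289, -0.0103, 0.0421]
ee_rot: [0.306, -3.126, 0.0]
contact_force: [-0.9, 0.2, -0.8]
grip_width: 0.001
```

Call:
drive_tool(
  steps=[
    {"angular": [0, 0, 0], "travel": [-0.002, 0, 0], "gripper": 0},
    {"angular": [0, 0, 0], "travel": [0, 0, 0], "gripper": 0},
  ],
)

```text
clock: 3.15
tool_pos: [0.5312, -0.0098, 0.0422]
ee_rot: [-0.307, 3.126, -0.0]
contact_force: [-0.2, 1.3, 0.3]
grip_width: 0.001
```

Call:
drive_tool(
  steps=[
    {"angular": [0, 0, 0], "travel": [-0.002, 0, 0], "gripper": 0},
    {"angular": [0, 0, 0], "travel": [-0.001, 0, 0], "gripper": 0},
  ],
)

```text
clock: 3.35
tool_pos: [0.5342, -0.0092, 0.0422]
ee_rot: [-0.307, 3.126, 0.0]
contact_force: [-0.2, -0.4, 0.2]
grip_width: -0.002
```

Call:
drive_tool(
  steps=[
    {"angular": [0, 0, 0], "travel": [-0.001, 0, 0], "gripper": 0},
    {"angular": [0, 0, 0], "travel": [0, 0, 0], "gripper": 0},
  ],
)

```text
clock: 3.55
tool_pos: [0.5351, -0.0091, 0.0421]
ee_rot: [-0.307, 3.127, 0.0]
contact_force: [0.3, -0.3, -0.1]
grip_width: 0.007
```

Call:
drive_tool(
  steps=[
    {"angular": [0, 0, 0], "travel": [-0.001, 0, 0], "gripper": 0},
    {"angular": [0, 0, 0], "travel": [0, 0, 0], "gripper": 0},
  ],
)

```text
clock: 3.75
tool_pos: [0.5361, -0.0089, 0.0421]
ee_rot: [-0.307, 3.126, 0.0]
contact_force: [-0.6, 0.0, 1.3]
grip_width: -0.001
```

```bash
python3 - <<'E'
from h import *
o=bot.observe();print(o["contact_force"],o["tool_pos"])
cv2.imwrite("pics/w1.png",bot.grab_frame("wrist"))
W=bot.get_calibration("wrist");print(np.round(W["extrinsics"],3).tolist())
E
```

```text
[-0.59338911  0.04207799  1.32748731] [ 0.53610774 -0.00888045  0.04211247]
[[-0.194, -0.935, -0.295, 0.46], [0.981, -0.185, -0.059, -0.025], [0.0, -0.301, 0.954, 0.214], [0.0, 0.0, 0.0, 1.0]]
```

View pics/w1.png

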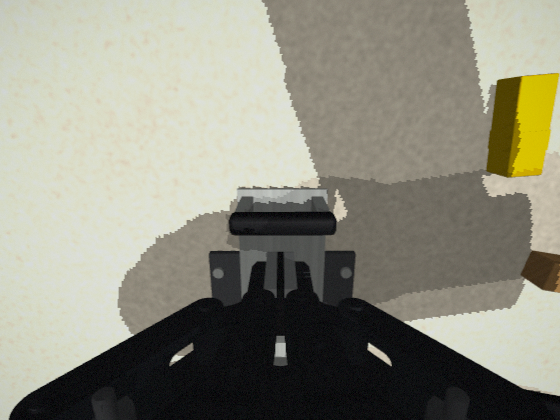

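```bash
python3 - <<'E'
from h import *
W=bot.get_calibration("wrist")
for p,z in [((282,214),.056),((282,235),.047),((281,255),.042),((218,272),.007),((346,272),.007)]: print(p,onz(W,p,z).round(4))
print(proj(W,bot.observe()["tool_pos"]))
E
```

```text
(282, 214) [ 0.5123 -0.0136  0.056 ]
(282, 235) [ 0.5279 -0.0104  0.047 ]
(281, 255) [ 0.5431 -0.008   0.042 ]
(218, 272) [ 0.583  -0.0484  0.007 ]
(346, 272) [0.5642 0.0464 0.007 ]
[281.74135082 244.42367537]
```

```bash
python3 - <<'E'
from h import *
b=bot.grab_frame("side")[120:300,240:420]; cv2.imwrite("pics/s1.png",cv2.resize(b,(600,600),interpolation=cv2.INTER_CUBIC))
E
```

```text
(no output)
```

View pics/s1.png

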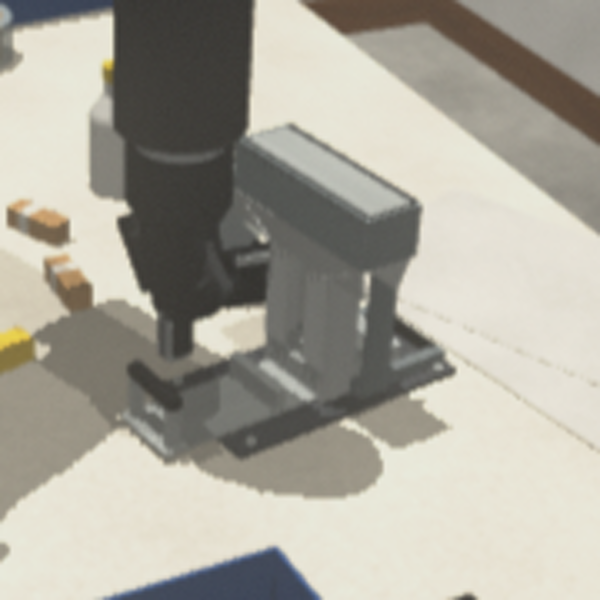

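```bash
python3 - <<'E'
from h import *
D=bot.get_calibration("side");t=bot.observe()["tool_pos"]
print(proj(D,t),[ (z,proj(D,[t[0],t[1],z]).round(1)) for z in (.05,.06,.07)], "handle",proj(D,[.519,-.012,.05]))
E
```

```text
[292.22662983 236.44016826] [(0.05, array([292.3, 233.8])), (0.06, array([292.4, 230.4])), (0.07, array([292.5, 227.1]))] handle [286.4331353  235.84787603]
```

```bash
python3 - <<'E'
from h import *
D=bot.get_calibration("side");W=bot.get_calibration("wrist")
for wp in [(281,250),(281,262),(281,300)]: print(tri(W,wp,D,(293.4,227.4)))
a=cv2.imread("pics/w1.png")[180:320,190:370];b=bot.grab_frame("side")[180:260,250:350]
a=cv2.resize(a,(540,420),interpolation=cv2.INTER_CUBIC);b=cv2.resize(b,(525,420),interpolation=cv2.INTER_CUBIC)
im=np.hstack([a,b]); im=np.clip(im.astype(float)*2.2,0,255).astype(np.uint8); cv2.imwrite("pics/tip.png",cv2.resize(im,None,fx=.74,fy=.74))
E
```

```text
(array([ 0.53274173, -0.01150723,  0.06861796]), np.float64(0.009685300350189543))
(array([ 0.5363965 , -0.00985553,  0.06831372]), np.float64(0.0036567623433394893))
(array([ 0.5458546 , -0.00653872,  0.07113934]), np.float64(0.015480648042786668))
```

View pics/tip.png

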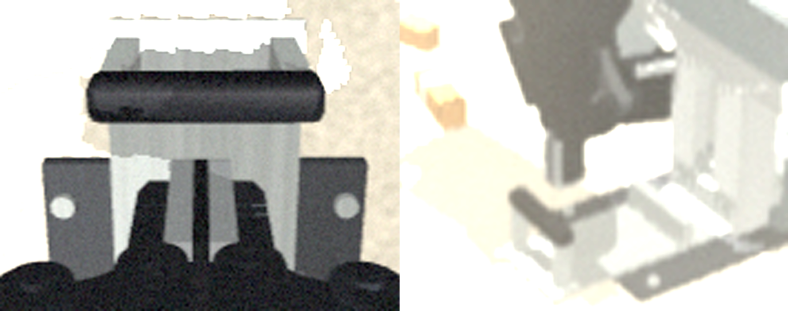

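The wrist and side views put the shut fingertips about 26 mm above the reported TCP. That's why they passed over the handle bar at about (282,222) without touching it. I'll check the real tip height by touching the bench in front of the handle.

Call:
drive_tool(
  steps=[
    {"angular": [0, 0, 0], "travel": [0.02, 0, 0], "gripper": 0},
    {"angular": [0, 0, 0], "travel": [0.02, 0, 0], "gripper": 0},
    {"angular": [0, 0, 0], "travel": [0.015, 0, 0], "gripper": 0},
    {"angular": [0, 0, 0], "travel": [0, 0, 0.02], "gripper": 0},
    {"angular": [0, 0, 0], "travel": [0, 0, 0.01], "gripper": 0},
  ],
)

```text
clock: 4.4
tool_pos: [0.4815, -0.0197, 0.0115]
ee_rot: [0.306, -3.127, -0.0]
contact_force: [-0.0, 0.8, -1.0]
grip_width: -0.002
```

Call:
drive_tool(
  steps=[
    {"angular": [0, 0, 0], "travel": [0, 0, 0.004], "gripper": 0},
    {"angular": [0, 0, 0], "travel": [0, 0, 0.004], "gripper": 0},
    {"angular": [0, 0, 0], "travel": [0, 0, 0], "gripper": 0},
  ],
)

```text
clock: 4.7
tool_pos: [0.4821, -0.0196, 0.0038]
ee_rot: [0.307, -3.126, 0.0]
contact_force: [-0.4, 0.8, 0.1]
grip_width: 0.003
```

Call:
drive_tool(
  steps=[
    {"angular": [0, 0, 0], "travel": [0, 0, 0.003], "gripper": 0},
    {"angular": [0, 0, 0], "travel": [0, 0, 0], "gripper": 0},
  ],
)

```text
clock: 4.9
tool_pos: [0.4821, -0.0196, 0.001]
ee_rot: [0.306, -3.127, -0.0]
contact_force: [-0.9, -0.7, -0.3]
grip_width: 0.002
```

Call:
drive_tool(
  steps=[
    {"angular": [0, 0, 0], "travel": [0, 0, 0.004], "gripper": 0},
    {"angular": [0, 0, 0], "travel": [0, 0, 0.004], "gripper": 0},
    {"angular": [0, 0, 0], "travel": [0, 0, 0], "gripper": 0},
  ],
)

```text
clock: 5.2
tool_pos: [0.4816, -0.0197, -0.0074]
ee_rot: [0.306, -3.126, 0.0]
contact_force: [-0.7, -0.1, 0.2]
grip_width: 0.001
```

Call:
drive_tool(
  steps=[
    {"angular": [0, 0, 0], "travel": [0, 0, 0.004], "gripper": 0},
    {"angular": [0, 0, 0], "travel": [0, 0, 0], "gripper": 0},
  ],
)

```text
clock: 5.4
tool_pos: [0.4818, -0.0197, -0.0113]
ee_rot: [0.306, -3.126, 0.0]
contact_force: [-0.1, -0.4, 0.5]
grip_width: 0.004
```

Call:
drive_tool(
  steps=[
    {"angular": [0, 0, 0], "travel": [0, 0, 0.004], "gripper": 0},
    {"angular": [0, 0, 0], "travel": [0, 0, 0], "gripper": 0},
  ],
)

```text
clock: 5.6
tool_pos: [0.4818, -0.0197, -0.0153]
ee_rot: [0.306, -3.126, 0.0]
contact_force: [-0.1, 0.4, 0.1]
grip_width: -0.0
```

```bash
python3 - <<'E'
from h import *
b=bot.grab_frame("side")[180:300,220:380]; b=np.clip(b.astype(float)*1.6,0,255).astype(np.uint8);cv2.imwrite("pics/s2.png",cv2.resize(b,(800,600),interpolation=cv2.INTER_CUBIC))
D=bot.get_calibration("side");t=bot.observe()["tool_pos"];print(t,proj(D,t),proj(D,t+[0,0,.02]))
E
```

```text
[ 0.48181566 -0.01966209 -0.015154  ] [273.43314082 262.09988649] [273.43615844 255.6424909 ]
```

View pics/s2.png

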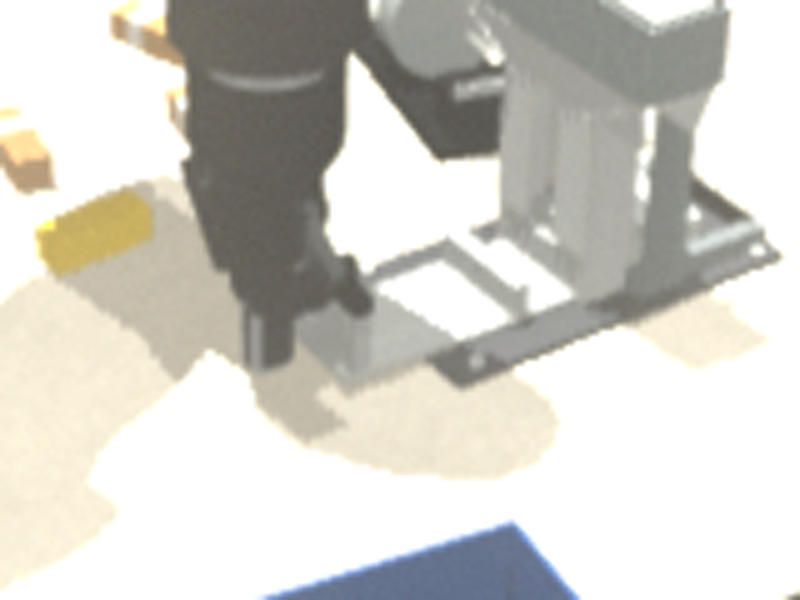

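Call:
drive_tool(
  steps=[
    {"angular": [0, 0, 0], "travel": [0, 0, 0.005], "gripper": 0},
    {"angular": [0, 0, 0], "travel": [0, 0, 0], "gripper": 0},
  ],
)

```text
clock: 5.85
tool_pos: [0.4817, -0.0197, -0.0204]
ee_rot: [0.306, -3.126, 0.0]
contact_force: [0.3, -0.1, 0.1]
grip_width: -0.002
```

Call:
drive_tool(
  steps=[
    {"angular": [0, 0, 0], "travel": [0, 0, 0.002], "gripper": 0},
    {"angular": [0, 0, 0], "travel": [0, 0, 0], "gripper": 0},
  ],
)

```text
clock: 6.05
tool_pos: [0.4819, -0.0197, -0.0221]
ee_rot: [0.306, -3.126, 0.0]
contact_force: [-0.6, -0.5, 0.0]
grip_width: -0.003
```

Call:
drive_tool(
  steps=[
    {"angular": [0, 0, 0], "travel": [0, 0, 0.002], "gripper": 0},
    {"angular": [0, 0, 0], "travel": [0, 0, 0], "gripper": 0},
  ],
)

```text
clock: 6.25
tool_pos: [0.4819, -0.0196, -0.0241]
ee_rot: [0.306, -3.126, 0.0]
contact_force: [-0.0, 0.1, 0.1]
grip_width: -0.003
```

Call:
drive_tool(
  steps=[
    {"angular": [0, 0, 0], "travel": [0, 0, 0.0015], "gripper": 0},
    {"angular": [0, 0, 0], "travel": [0, 0, 0], "gripper": 0},
  ],
)

```text
clock: 6.45
tool_pos: [0.4819, -0.0196, -0.0255]
ee_rot: [0.307, -3.126, 0.0]
contact_force: [0.1, 0.2, -0.3]
grip_width: 0.0
```

Call:
drive_tool(
  steps=[
    {"angular": [0, 0, 0], "travel": [0, 0, 0.0015], "gripper": 0},
    {"angular": [0, 0, 0], "travel": [0, 0, 0], "gripper": 0},
  ],
)

```text
clock: 6.65
tool_pos: [0.482, -0.0196, -0.027]
ee_rot: [0.306, -3.126, 0.0]
contact_force: [-0.1, -0.6, 0.7]
grip_width: -0.002
```

Call:
drive_tool(
  steps=[
    {"angular": [0, 0, 0], "travel": [0, 0, 0.0015], "gripper": 0},
    {"angular": [0, 0, 0], "travel": [0, 0, 0], "gripper": 0},
  ],
)

```text
clock: 6.85
tool_pos: [0.4819, -0.0196, -0.0285]
ee_rot: [0.306, -3.126, 0.0]
contact_force: [-0.9, 0.3, 0.4]
grip_width: -0.002
```

Call:
drive_tool(
  steps=[
    {"angular": [0, 0, 0], "travel": [0, 0, 0.0015], "gripper": 0},
    {"angular": [0, 0, 0], "travel": [0, 0, 0], "gripper": 0},
  ],
)

```text
clock: 7.05
tool_pos: [0.4821, -0.0196, -0.0292]
ee_rot: [-0.307, 3.126, -0.0]
contact_force: [-4.0, -0.1, 12.2]
grip_width: 0.001
```

Call:
drive_tool(
  steps=[
    {"angular": [0, 0, 0], "travel": [0, 0, 0.001], "gripper": 0},
    {"angular": [0, 0, 0], "travel": [0, 0, 0], "gripper": 0},
  ],
)

```text
clock: 7.25
tool_pos: [0.4822, -0.0196, -0.0292]
ee_rot: [-0.308, 3.126, -0.0]
contact_force: [-8.5, 1.2, 26.3]
grip_width: 0.002
```

Call:
drive_tool(
  steps=[
    {"angular": [0, 0, 0], "travel": [0, 0, 0.001], "gripper": 0},
    {"angular": [0, 0, 0], "travel": [0, 0, 0], "gripper": 0},
  ],
)

```text
clock: 7.45
tool_pos: [0.4822, -0.0196, -0.0293]
ee_rot: [-0.308, 3.125, -0.001]
contact_force: [-12.9, 2.3, 41.5]
grip_width: 0.0
```

```bash
python3 - <<'E'
from h import *
f=bot.grab_frame("side");b=f[200:280,240:320]; b=np.clip(b.astype(float)*2,0,255).astype(np.uint8);w=bot.grab_frame("wrist")[180:420,100:460]
D=bot.get_calibration("side");t=bot.observe()["tool_pos"];print(t,proj(D,t),proj(D,t+[0,0,.02]), proj(D,[t[0],t[1],0]))
g=f[235:275,273]; print(g.sum(1).tolist())
E
```

```text
[ 0.48223863 -0.0195928  -0.02930201] [273.5785598  266.54902748] [273.58278262 260.16849128] [273.58477097 257.16417154]
[179, 177, 183, 177, 182, 182, 181, 181, 179, 190, 181, 186, 183, 189, 193, 190, 188, 194, 192, 193, 194, 199, 212, 266, 325, 342, 353, 377, 417, 452, 553, 650, 666, 668, 668, 671, 668, 667, 668, 664]
```

Call:
drive_tool(
  steps=[
    {"angular": [0, 0, 0], "travel": [0, 0, -0.02], "gripper": 0},
    {"angular": [0, 0, 0], "travel": [0, 0, -0.02], "gripper": 0},
    {"angular": [0, 0, 0], "travel": [-0.01, 0, 0], "gripper": 0},
    {"angular": [0, 0, 0], "travel": [-0.01, 0, 0], "gripper": 0},
    {"angular": [0, 0, 0], "travel": [-0.01, 0, 0], "gripper": 0},
  ],
)

```text
clock: 8.05
tool_pos: [0.5112, -0.0139, 0.0074]
ee_rot: [0.306, -3.125, 0.0]
contact_force: [-2.9, 0.3, 1.6]
grip_width: 0.001
```

Call:
drive_tool(
  steps=[
    {"angular": [0, 0, 0], "travel": [-0.008, 0, 0], "gripper": 0},
    {"angular": [0, 0, 0], "travel": [-0.005, 0, 0], "gripper": 0},
    {"angular": [0, 0, 0], "travel": [-0.003, 0, 0], "gripper": 0},
  ],
)

```text
clock: 8.35
tool_pos: [0.5268, -0.0108, 0.0071]
ee_rot: [0.306, -3.125, 0.001]
contact_force: [-1.6, 0.5, -1.3]
grip_width: -0.0
```

Call:
drive_tool(
  steps=[
    {"angular": [0, 0, 0], "travel": [-0.002, 0, 0], "gripper": 0},
    {"angular": [0, 0, 0], "travel": [0, 0, 0], "gripper": 0},
  ],
)

```text
clock: 8.55
tool_pos: [0.529, -0.0104, 0.0077]
ee_rot: [0.306, -3.126, 0.0]
contact_force: [-1.3, -0.2, -0.8]
grip_width: -0.004
```

Call:
drive_tool(
  steps=[
    {"angular": [0, 0, 0], "travel": [-0.002, 0, 0], "gripper": 0},
    {"angular": [0, 0, 0], "travel": [0, 0, 0], "gripper": 0},
  ],
)

```text
clock: 8.75
tool_pos: [0.5311, -0.0099, 0.0082]
ee_rot: [-0.307, 3.126, 0.0]
contact_force: [-1.3, 0.0, -2.0]
grip_width: 0.001
```

Call:
drive_tool(
  steps=[
    {"angular": [0, 0, 0], "travel": [-0.002, 0, 0], "gripper": 0},
    {"angular": [0, 0, 0], "travel": [0, 0, 0], "gripper": 0},
  ],
)

```text
clock: 8.95
tool_pos: [0.5328, -0.0096, 0.0081]
ee_rot: [0.306, -3.126, 0.0]
contact_force: [-3.1, 0.5, -0.2]
grip_width: 0.004
```

Call:
drive_tool(
  steps=[
    {"angular": [0, 0, 0], "travel": [-0.0015, 0, 0], "gripper": 0},
    {"angular": [0, 0, 0], "travel": [0, 0, 0], "gripper": 0},
  ],
)

```text
clock: 9.15
tool_pos: [0.5327, -0.0097, 0.008]
ee_rot: [0.306, -3.124, 0.001]
contact_force: [-7.7, 0.2, 5.1]
grip_width: -0.002
```

Call:
drive_tool(
  steps=[
    {"angular": [0, 0, 0], "travel": [-0.001, 0, 0], "gripper": 0},
    {"angular": [0, 0, 0], "travel": [0, 0, 0], "gripper": 0},
  ],
)

```text
clock: 9.35
tool_pos: [0.5327, -0.0098, 0.0078]
ee_rot: [0.305, -3.122, 0.001]
contact_force: [-11.9, -0.1, 7.3]
grip_width: 0.002
```

Call:
drive_tool(
  steps=[
    {"angular": [0, 0, 0], "travel": [0.014, 0, 0], "gripper": 0},
    {"angular": [0, 0, 0], "travel": [0, 0, -0.045], "gripper": 0},
    {"angular": [0, 0, 0], "travel": [0, 0, -0.045], "gripper": 0},
    {"angular": [0, 0, 0], "travel": [0, -0.02, -0.04], "gripper": 0.0854},
    {"angular": [0, 0, 0], "travel": [0, -0.048, 0], "gripper": 0.0854},
  ],
)

```text
clock: 9.85
tool_pos: [0.5405, -0.0768, 0.1456]
ee_rot: [-0.314, 3.112, -0.0]
contact_force: [2.4, 0.2, -0.8]
grip_width: 0.328
```

Call:
drive_tool(
  steps=[
    {"angular": [0, 0, 0], "travel": [0, -0.048, 0], "gripper": 0.0854},
    {"angular": [0, 0, 0], "travel": [0, -0.048, 0], "gripper": 0.0854},
    {"angular": [0, 0, 0], "travel": [0, -0.048, 0], "gripper": 0.0854},
    {"angular": [0, 0, 0], "travel": [0, -0.048, 0], "gripper": 0.0854},
    {"angular": [0, 0, 0], "travel": [0, -0.048, 0], "gripper": 0.0854},
  ],
)

```text
clock: 10.35
tool_pos: [0.583, -0.3163, 0.1389]
ee_rot: [-0.307, 3.124, -0.002]
contact_force: [1.1, 0.5, 0.4]
grip_width: 1.0
```

Call:
drive_tool(
  steps=[
    {"angular": [0, 0, 0], "travel": [0, -0.032, 0], "gripper": 0.0854},
    {"angular": [0, 0, 0], "travel": [0, 0, 0], "gripper": 0.0854},
    {"angular": [0, 0, 0], "travel": [0, 0, 0], "gripper": 0.0854},
  ],
)

```text
clock: 10.65
tool_pos: [0.5882, -0.3463, 0.1379]
ee_rot: [-0.304, 3.126, -0.001]
contact_force: [-0.4, -0.1, 0.3]
grip_width: 1.0
```

```bash
python3 - <<'E'
from h import *
o=bot.observe();W=bot.get_calibration("wrist");f=bot.grab_frame("wrist");cv2.imwrite("pics/w2.png",f)
print(o["tool_pos"],o["ee_rot"]);[print(x) for x in cartons(f,W,.025)]
E
```

```text
[ 0.58817016 -0.34632992  0.13786748] [-3.03947478e-01  3.12612154e+00 -6.49042036e-04]
(269, 204, [0.5983, -0.3565], np.float64(115.9), 0.033)
(305, 194, [0.5824, -0.3241], np.float64(25.6), 0.027)
(88, 39, [0.4873, -0.5288], np.float64(112.1), 0.059)
```

View pics/w2.png

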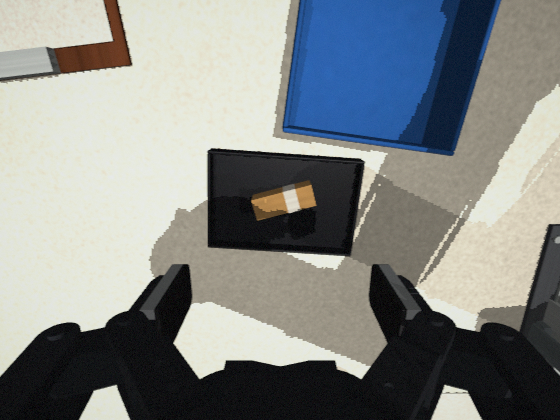

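```bash
cat >> h.py <<'E'
def plan(P,ang,R=None):
    """tool-frame shift and turn (deg about tool z) to bring TCP over P with jaw axis at world ang"""
    from scipy.spatial.transform import Rotation as Ro
    o=bot.observe();M=Ro.from_rotvec(o["ee_rot"]).as_matrix()
    cur=np.degrees(np.arctan2(M[1,1],M[0,1])); t=(ang-cur+90)%180-90
    d=np.array([*P,o["tool_pos"][2]])-o["tool_pos"]
    print("at",o["tool_pos"].round(4),"jaw",round(cur,1),"shift tool",(M.T@d).round(4),"turn",round(-t,1),"tilt",np.degrees(np.arccos(-M[2,2])).round(2))
E
python3 - <<'E'
from h import *
W=bot.get_calibration("wrist");f=cv2.imread("pics/w2.png")
r=cartons(f,W,.023,k=25);[print(x) for x in r]
c=min(r,key=lambda x:abs(x[0]-284)+abs(x[1]-200)); plan(c[2],c[3])
T=np.array([onz(W,p,.018)[:2] for p in [(208,150),(363,159),(350,255),(208,247)]]);print("tray",T.mean(0))
print("tote",[onz(W,p,.06)[:2].round(3).tolist() for p in [(284,130),(452,154),(497,0),(298,0)]])
E
```

```text
(283, 200, [0.5925, -0.3428], np.float64(116.0), 0.062)
(89, 38, [0.4865, -0.529], np.float64(111.3), 0.064)
at [ 0.5881 -0.3454  0.1381] jaw 101.2 shift tool [-0.0048  0.0017  0.    ] turn -14.8 tilt 0.05
tray [ 0.59932397 -0.34187496]
tote [[0.526, -0.356], [0.518, -0.219], [0.41, -0.227], [0.437, -0.364]]
```

Call:
drive_tool(
  steps=[
    {"angular": [0, 0, 0], "travel": [-0.005, 0.002, 0.03], "gripper": 0.0854},
    {"angular": [0, 0, -7.4], "travel": [0, 0, 0.04], "gripper": 0.0854},
    {"angular": [0, 0, -7.4], "travel": [0, 0, 0.04], "gripper": 0.0854},
    {"angular": [0, 0, 0], "travel": [0, 0, 0.034], "gripper": 0.0854},
    {"angular": [0, 0, 0], "travel": [0, 0, 0.02], "gripper": 0.0854},
  ],
  newtons=60,
)

```text
clock: 11.2
tool_pos: [0.5915, -0.3403, -0.0282]
ee_rot: [0.709, -3.059, -0.002]
contact_force: [0.6, -0.2, 0.1]
grip_width: 1.001
```

Call:
drive_tool(
  steps=[
    {"angular": [0, 0, 0], "travel": [0, 0, 0], "gripper": 0.04},
    {"angular": [0, 0, 0], "travel": [0, 0, 0], "gripper": 0.04},
    {"angular": [0, 0, 0], "travel": [0, 0, 0], "gripper": 0.04},
    {"angular": [0, 0, 0], "travel": [0, 0, 0], "gripper": 0.04},
    {"angular": [0, 0, 0], "travel": [0, 0, 0], "gripper": 0.04},
  ],
)

```text
clock: 11.7
tool_pos: [0.5931, -0.3424, -0.0245]
ee_rot: [-0.707, 3.059, -0.001]
contact_force: [-0.0, -1.0, 2.0]
grip_width: 0.686
```

Call:
drive_tool(
  steps=[
    {"angular": [0, 0, 0], "travel": [0, 0, -0.02], "gripper": 0.04},
    {"angular": [0, 0, 0], "travel": [0, 0, -0.04], "gripper": 0.04},
    {"angular": [0, 0, 0], "travel": [0, 0, -0.04], "gripper": 0.04},
    {"angular": [0, 0, 0], "travel": [0, 0, 0], "gripper": 0.04},
  ],
)

```text
clock: 12.1
tool_pos: [0.5962, -0.3441, 0.0816]
ee_rot: [-0.706, 3.052, -0.01]
contact_force: [0.6, -0.2, -0.7]
grip_width: 0.686
```

```bash
python3 - <<'E'
from h import *
f=bot.grab_frame("wrist")[150:420];g=bot.grab_frame("side");cv2.imwrite("pics/sg.png",g)
t=bot.observe()["tool_pos"];u=proj(bot.get_calibration("side"),t).astype(int);print(u)
c=g[u[1]-70:u[1]+50,u[0]-60:u[0]+60]
cv2.imwrite("pics/g1.png",np.hstack([f[:,100:460],cv2.resize(c,(270,270),interpolation=cv2.INTER_CUBIC)]))
plan([.662,.0165],101.2)
E
```

```text
[385 306]
at [ 0.5932 -0.3426  0.0761] jaw 116.0 shift tool [-0.2192  0.2926 -0.    ] turn 14.8 tilt 0.21
```

View pics/g1.png

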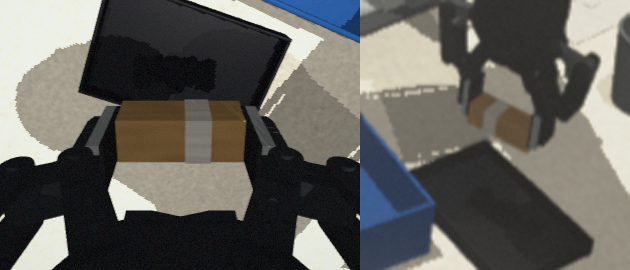

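Old carton gripped squarely at an opening of about 58.6 mm. Carrying it to the mouth.

Call:
drive_tool(
  steps=[
    {"angular": [0, 0, 0], "travel": [0, 0, -0.045], "gripper": 0.04},
    {"angular": [0, 0, 0], "travel": [0, 0, -0.045], "gripper": 0.04},
    {"angular": [0, 0, 7.4], "travel": [0, 0, -0.02], "gripper": 0.04},
    {"angular": [0, 0, 7.4], "travel": [0, 0, 0], "gripper": 0.04},
    {"angular": [0, 0, 0], "travel": [0, 0, 0], "gripper": 0.04},
  ],
)

```text
clock: 12.7
tool_pos: [0.592, -0.3421, 0.1837]
ee_rot: [0.303, -3.127, -0.001]
contact_force: [0.0, 0.4, -0.6]
grip_width: 0.685
```

Call:
drive_tool(
  steps=[
    {"angular": [0, 0, 0], "travel": [-0.017, 0.042, 0], "gripper": 0.04},
    {"angular": [0, 0, 0], "travel": [-0.017, 0.042, 0], "gripper": 0.04},
    {"angular": [0, 0, 0], "travel": [-0.017, 0.042, 0], "gripper": 0.04},
    {"angular": [0, 0, 0], "travel": [-0.017, 0.042, 0], "gripper": 0.04},
    {"angular": [0, 0, 0], "travel": [-0.017, 0.042, 0], "gripper": 0.04},
  ],
)

```text
clock: 13.2
tool_pos: [0.634, -0.1181, 0.1823]
ee_rot: [0.312, -3.123, -0.001]
contact_force: [0.2, -1.2, -0.6]
grip_width: 0.688
```

Call:
drive_tool(
  steps=[
    {"angular": [0, 0, 0], "travel": [-0.017, 0.042, 0], "gripper": 0.04},
    {"angular": [0, 0, 0], "travel": [-0.017, 0.042, 0], "gripper": 0.04},
    {"angular": [0, 0, 0], "travel": [-0.018, 0.044, 0], "gripper": 0.04},
    {"angular": [0, 0, 0], "travel": [0, 0, 0], "gripper": 0.04},
    {"angular": [0, 0, 0], "travel": [0, 0, 0], "gripper": 0.04},
  ],
)

```text
clock: 13.7
tool_pos: [0.6603, 0.0171, 0.1821]
ee_rot: [0.315, -3.123, 0.001]
contact_force: [-0.0, -1.1, -0.8]
grip_width: 0.683
```

```bash
python3 - <<'E'
from h import *
plan([.662,.0165],101.2); print(bot.observe()["grip_width"],bot.observe()["contact_force"])
E
```

```text
at [0.6603 0.0171 0.1821] jaw 101.5 shift tool [-0.0016 -0.001  -0.    ] turn 0.3 tilt 0.18
0.683136783232855 [-0.00163879 -1.08102367 -0.83883438]
```

Call:
drive_tool(
  steps=[
    {"angular": [0, 0, 0.3], "travel": [-0.0015, -0.001, 0.01], "gripper": 0.04},
    {"angular": [0, 0, 0], "travel": [0, 0, 0.012], "gripper": 0.04},
    {"angular": [0, 0, 0], "travel": [0, 0, 0.012], "gripper": 0.04},
    {"angular": [0, 0, 0], "travel": [0, 0, 0.012], "gripper": 0.04},
    {"angular": [0, 0, 0], "travel": [0, 0, 0], "gripper": 0.04},
  ],
  newtons=90,
)

```text
clock: 14.2
tool_pos: [0.6603, 0.0134, 0.1354]
ee_rot: [0.296, -3.122, 0.001]
contact_force: [-5.1, -0.5, -0.3]
grip_width: 0.687
```

Call:
drive_tool(
  steps=[
    {"angular": [0, 0, 0], "travel": [0, 0, 0.012], "gripper": 0.04},
    {"angular": [0, 0, 0], "travel": [0, 0, 0.01], "gripper": 0.04},
    {"angular": [0, 0, 0], "travel": [0, 0, 0], "gripper": 0.04},
  ],
)

```text
clock: 14.5
tool_pos: [0.6606, 0.0143, 0.1135]
ee_rot: [0.296, -3.123, 0.0]
contact_force: [-4.2, -0.3, -3.2]
grip_width: 0.677
```

Call:
drive_tool(
  steps=[
    {"angular": [0, 0, 0], "travel": [0, 0, 0.008], "gripper": 0.04},
    {"angular": [0, 0, 0], "travel": [0, 0, 0.005], "gripper": 0.04},
    {"angular": [0, 0, 0], "travel": [0, 0, 0], "gripper": 0.04},
  ],
)

```text
clock: 14.8
tool_pos: [0.6619, 0.015, 0.1019]
ee_rot: [0.298, -3.125, 0.0]
contact_force: [-4.1, -0.8, -2.9]
grip_width: 0.678
```

Call:
drive_tool(
  steps=[
    {"angular": [0, 0, 0], "travel": [0, 0, 0.003], "gripper": 0.04},
    {"angular": [0, 0, 0], "travel": [0, 0, 0.001], "gripper": 0.04},
    {"angular": [0, 0, 0], "travel": [0, 0, 0], "gripper": 0.04},
  ],
)

```text
clock: 15.1
tool_pos: [0.663, 0.0153, 0.0994]
ee_rot: [-0.299, 3.127, 0.0]
contact_force: [-3.0, -1.0, -0.5]
grip_width: 0.677
```

```bash
python3 - <<'E'
from h import *
cv2.imwrite("pics/w3.png",bot.grab_frame("wrist"));plan([.662,.0165],101.2);print(bot.observe()["contact_force"])
E
```

```text
at [0.6629 0.0153 0.0993] jaw 100.9 shift tool [ 0.0007  0.0014 -0.    ] turn -0.3 tilt 0.03
[-3.18683336 -0.87406886  0.74662142]
```

View pics/w3.png

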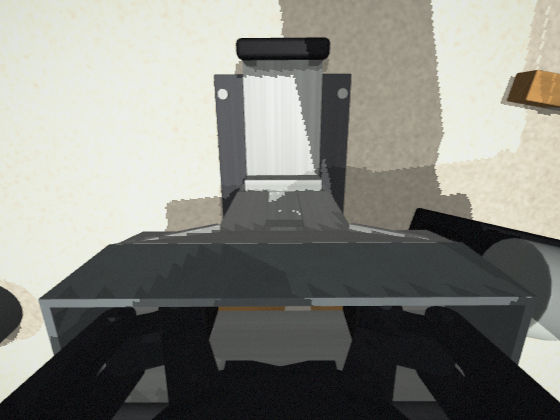

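Call:
drive_tool(
  steps=[
    {"angular": [0, 0, 0], "travel": [0, 0, 0], "gripper": 0.07},
    {"angular": [0, 0, 0], "travel": [0, 0, 0], "gripper": 0.07},
    {"angular": [0, 0, 0], "travel": [0, 0, 0], "gripper": 0.07},
    {"angular": [0, 0, 0], "travel": [0, 0, 0], "gripper": 0.07},
  ],
)

```text
clock: 15.55
tool_pos: [0.6623, 0.0148, 0.0988]
ee_rot: [0.298, -3.126, 0.0]
contact_force: [-3.6, -4.0, -1.7]
grip_width: 0.821
```

Call:
drive_tool(
  steps=[
    {"angular": [0, 0, 0], "travel": [0, 0, -0.03], "gripper": 0.07},
    {"angular": [0, 0, 0], "travel": [0, 0, -0.035], "gripper": 0.07},
    {"angular": [0, 0, 0], "travel": [0, 0, -0.045], "gripper": 0.07},
    {"angular": [0, 0, 0], "travel": [0, 0, 0], "gripper": 0.07},
  ],
)

```text
clock: 15.95
tool_pos: [0.6679, 0.016, 0.2177]
ee_rot: [-0.299, 3.112, 0.001]
contact_force: [-0.5, -1.4, 1.2]
grip_width: 0.823
```

```bash
python3 - <<'E'
from h import *
D=bot.get_calibration("side");f=bot.grab_frame("side");cv2.imwrite("pics/s3.png",f);S=bot.get_calibration("scene");g=bot.grab_frame("scene");cv2.imwrite("pics/sc3.png",g)
bot.observe()
for n,im,c in(("side",f,D),("scene",g,S)):
    u=proj(c,[.662,.016,.12]).astype(int);x=im[u[1]-70:u[1]+70,u[0]-70:u[0]+70]; cv2.imwrite(f"pics/c_{n}.png",cv2.resize(x,(400,400),interpolation=cv2.INTER_CUBIC))
    # brown pixels in lane region (viewing slot)
    h=cv2.cvtColor(im,cv2.COLOR_BGR2HSV);m=cv2.inRange(h,(4,50,30),(22,255,255));ys,xs=np.nonzero(m[u[1]-60:u[1]+60,u[0]-60:u[0]+60]);print(n,len(xs),(xs.mean()+u[0]-60,ys.mean()+u[1]-60) if len(xs) else "", proj(c,[.662,.016,.021]))
    for r in cartons(im,c,.013): print(n,*r)
cv2.imwrite("pics/c3.png",np.hstack([cv2.imread("pics/c_side.png"),cv2.imread("pics/c_scene.png")]))
E
```

```text
side 110 (np.float64(375.07272727272726), np.float64(158.3272727272727)) [332.61116239 228.19654852]
side 382 416 [0.488, -0.5155] 158.5 0.029
side 4 234 [-0.1383, 0.3086] 93.1 0.06
side 224 208 [0.4271, 0.2282] 85.0 0.095
side 212 188 [0.4259, 0.3544] 75.2 0.087
side 257 194 [0.5405, 0.269] 88.7 0.202
side 84 169 [0.077, 0.6243] 94.9 0.804
side 2 129 [-0.19, 1.0787] 93.6 0.409
scene 307 (np.float64(253.75895765472313), np.float64(263.65798045602605)) [246.49532699 264.71041541]
scene 543 408 [0.4634, 0.659] 157.5 0.066
scene 375 319 [0.5444, 0.3245] 118.6 0.061
scene 417 298 [0.4309, 0.3556] 79.8 0.064
scene 341 286 [0.5339, 0.2145] 91.5 0.067
scene 374 265 [0.4286, 0.226] 93.6 0.066
scene 241 261 [0.6602, -0.008] 45.8 0.044
scene 194 148 [0.4773, -0.5126] 162.6 0.108
scene 514 206 [-0.0264, 0.355] 30.7 0.641
scene 208 63 [0.0605, -1.0434] 124.8 0.133
scene 417 44 [-0.786, -0.5051] 91.1 0.3
```

View pics/c3.png

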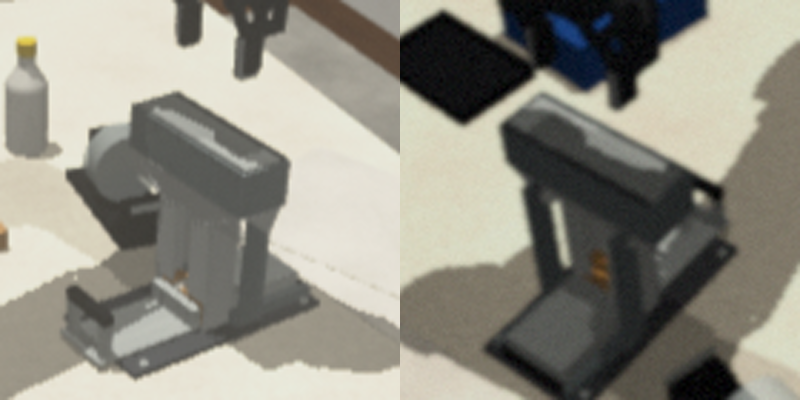

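The old carton lies at the bottom of the lane, seen in the slot at crop (183,280)/(598,268), and the flap is shut. On to the first new carton.

Call:
drive_tool(
  steps=[
    {"angular": [0, 0, 0], "travel": [0.0175, 0.044, 0], "gripper": 0.0854},
    {"angular": [0, 0, 0], "travel": [0.0175, 0.044, 0], "gripper": 0.0854},
    {"angular": [0, 0, 0], "travel": [0.0175, 0.044, 0], "gripper": 0.0854},
    {"angular": [0, 0, 0], "travel": [0.0175, 0.044, 0], "gripper": 0.0854},
    {"angular": [0, 0, 0], "travel": [0.0175, 0.044, 0], "gripper": 0.0854},
  ],
  newtons=60,
)

```text
clock: 16.55
tool_pos: [0.5342, 0.2164, 0.2084]
ee_rot: [-0.298, 3.127, 0.001]
contact_force: [2.2, 0.3, -0.3]
grip_width: 1.003
```

Call:
drive_tool(
  steps=[
    {"angular": [0, 0, 0], "travel": [0, 0, 0.03], "gripper": 0.0854},
    {"angular": [0, 0, 0], "travel": [0, 0, 0.03], "gripper": 0.0854},
    {"angular": [0, 0, 0], "travel": [0, 0, 0.02], "gripper": 0.0854},
    {"angular": [0, 0, 0], "travel": [0, 0, 0], "gripper": 0.0854},
    {"angular": [0, 0, 0], "travel": [0, 0, 0], "gripper": 0.0854},
  ],
)

```text
clock: 17.05
tool_pos: [0.5355, 0.2148, 0.129]
ee_rot: [0.299, -3.127, 0.001]
contact_force: [0.3, 0.6, 0.3]
grip_width: 1.0
```

```bash
cat >> h.py <<'E'
def look(tag):
    W=bot.get_calibration("wrist");f=bot.grab_frame("wrist");cv2.imwrite(f"pics/{tag}.png",f);t=bot.observe()["tool_pos"]
    r=cartons(f,W,.020,minA=400,k=25)
    for x in r: print(x); plan(x[2],x[3])
E
python3 -c "
from h import *
look('n1')"
```

```text
(60, 280, [0.6658, 0.0075], np.float64(102.0), 0.067)
at [0.536  0.2151 0.1299] jaw 100.9 shift tool [-8.820e-02 -2.284e-01  1.000e-04] turn -1.1 tilt 0.08
(387, 220, [0.5392, 0.32], np.float64(118.0), 0.064)
at [0.536  0.2151 0.1299] jaw 100.9 shift tool [-2.300e-02  1.024e-01  1.000e-04] turn -17.1 tilt 0.08
(279, 191, [0.53, 0.2118], np.float64(91.4), 0.062)
at [0.536  0.2151 0.1299] jaw 100.9 shift tool [ 0.0065 -0.0021 -0.    ] turn 9.5 tilt 0.08
(458, 109, [0.4288, 0.3502], np.float64(76.9), 0.07)
at [0.536  0.2151 0.1299] jaw 100.9 shift tool [ 7.97e-02  1.53e-01 -1.00e-04] turn 24.0 tilt 0.08
(316, 76, [0.4262, 0.2234], np.float64(93.0), 0.061)
at [0.536  0.2151 0.1299] jaw 100.9 shift tool [ 1.063e-01  2.900e-02 -1.000e-04] turn 7.9 tilt 0.08
```

Call:
drive_tool(
  steps=[
    {"angular": [0, 0, 0], "travel": [0.006, -0.002, 0.03], "gripper": 0.0854},
    {"angular": [0, 0, 4.8], "travel": [0, 0, 0.04], "gripper": 0.0854},
    {"angular": [0, 0, 4.7], "travel": [0, 0, 0.04], "gripper": 0.0854},
    {"angular": [0, 0, 0], "travel": [0, 0, 0.03], "gripper": 0.0854},
    {"angular": [0, 0, 0], "travel": [0, 0, 0.016], "gripper": 0.0854},
  ],
)

```text
clock: 17.6
tool_pos: [0.5298, 0.2113, -0.0281]
ee_rot: [0.037, -3.141, 0.0]
contact_force: [-0.5, -0.4, 0.1]
grip_width: 0.995
```

Call:
drive_tool(
  steps=[
    {"angular": [0, 0, 0], "travel": [0, 0, 0], "gripper": 0.04},
    {"angular": [0, 0, 0], "travel": [0, 0, 0], "gripper": 0.04},
    {"angular": [0, 0, 0], "travel": [0, 0, 0], "gripper": 0.04},
    {"angular": [0, 0, 0], "travel": [0, 0, 0], "gripper": 0.04},
    {"angular": [0, 0, 0], "travel": [0, 0, 0], "gripper": 0.04},
  ],
  newtons=90,
)

```text
clock: 18.1
tool_pos: [0.5309, 0.2125, -0.025]
ee_rot: [-0.039, 3.139, 0.003]
contact_force: [-1.8, 1.1, 7.8]
grip_width: 0.677
```

Call:
drive_tool(
  steps=[
    {"angular": [0, 0, 0], "travel": [0, 0, -0.03], "gripper": 0.04},
    {"angular": [0, 0, 0], "travel": [0, 0, -0.045], "gripper": 0.04},
    {"angular": [0, 0, 0], "travel": [0, 0, -0.045], "gripper": 0.04},
    {"angular": [0, 0, 0], "travel": [0, 0, -0.045], "gripper": 0.04},
    {"angular": [0, 0, -4.7], "travel": [0, 0, -0.045], "gripper": 0.04},
  ],
)

```text
clock: 18.6
tool_pos: [0.5294, 0.2114, 0.186]
ee_rot: [-0.168, 3.136, 0.002]
contact_force: [1.4, 1.0, -0.1]
grip_width: 0.675
```

Call:
drive_tool(
  steps=[
    {"angular": [0, 0, -4.6], "travel": [0, 0, 0], "gripper": 0.04},
    {"angular": [0, 0, 0], "travel": [0, 0, 0], "gripper": 0.04},
    {"angular": [0, 0, 0], "travel": [0, 0, 0], "gripper": 0.04},
  ],
)

```text
clock: 18.9
tool_pos: [0.529, 0.2112, 0.1827]
ee_rot: [0.289, -3.128, 0.0]
contact_force: [0.7, -0.3, -1.3]
grip_width: 0.677
```

```bash
python3 -c "
from h import *
plan([.662,.0165],101.2)"
```

```text
at [0.529  0.2112 0.1827] jaw 100.6 shift tool [-9.510e-02 -2.157e-01 -1.000e-04] turn -0.6 tilt 0.04
```

Call:
drive_tool(
  steps=[
    {"angular": [0, 0, -0.6], "travel": [-0.019, -0.043, 0], "gripper": 0.04},
    {"angular": [0, 0, 0], "travel": [-0.019, -0.043, 0], "gripper": 0.04},
    {"angular": [0, 0, 0], "travel": [-0.019, -0.043, 0], "gripper": 0.04},
    {"angular": [0, 0, 0], "travel": [-0.019, -0.043, 0], "gripper": 0.04},
    {"angular": [0, 0, 0], "travel": [-0.018, -0.042, 0], "gripper": 0.04},
  ],
)

```text
clock: 19.4
tool_pos: [0.6635, 0.018, 0.1813]
ee_rot: [0.306, -3.124, 0.001]
contact_force: [0.6, 0.8, 0.7]
grip_width: 0.675
```

Call:
drive_tool(
  steps=[
    {"angular": [0, 0, 0], "travel": [0, 0, 0], "gripper": 0.04},
    {"angular": [0, 0, 0], "travel": [0, 0, 0], "gripper": 0.04},
    {"angular": [0, 0, 0], "travel": [0, 0, 0], "gripper": 0.04},
  ],
)

```text
clock: 19.7
tool_pos: [0.6626, 0.0201, 0.1819]
ee_rot: [0.308, -3.124, 0.0]
contact_force: [-0.4, 0.2, -0.4]
grip_width: 0.672
```

```bash
python3 -c "
from h import *
plan([.662,.0165],101.2);print(bot.observe()['grip_width'])"
```

```text
at [0.6626 0.0201 0.1819] jaw 101.2 shift tool [ 0.0013 -0.0035  0.    ] turn 0.0 tilt 0.12
0.6719712491221072
```

Call:
drive_tool(
  steps=[
    {"angular": [0, 0, 0], "travel": [0.001, -0.0035, 0.01], "gripper": 0.04},
    {"angular": [0, 0, 0], "travel": [0, 0, 0.012], "gripper": 0.04},
    {"angular": [0, 0, 0], "travel": [0, 0, 0.012], "gripper": 0.04},
    {"angular": [0, 0, 0], "travel": [0, 0, 0.012], "gripper": 0.04},
    {"angular": [0, 0, 0], "travel": [0, 0, 0.012], "gripper": 0.04},
  ],
)

```text
clock: 20.2
tool_pos: [0.662, 0.0166, 0.1243]
ee_rot: [0.31, -3.125, 0.0]
contact_force: [-2.9, 0.4, 1.9]
grip_width: 0.674
```

Call:
drive_tool(
  steps=[
    {"angular": [0, 0, 0], "travel": [0, 0, 0.01], "gripper": 0.04},
    {"angular": [0, 0, 0], "travel": [0, 0, 0.008], "gripper": 0.04},
    {"angular": [0, 0, 0], "travel": [0, 0, 0.005], "gripper": 0.04},
    {"angular": [0, 0, 0], "travel": [0, 0, 0], "gripper": 0.04},
    {"angular": [0, 0, 0], "travel": [0, 0, 0], "gripper": 0.04},
  ],
)

```text
clock: 20.7
tool_pos: [0.6616, 0.016, 0.1009]
ee_rot: [0.308, -3.123, -0.0]
contact_force: [-4.7, 0.3, -3.8]
grip_width: 0.677
```

```bash
python3 -c "
from h import *
plan([.662,.0165],101.2);print(bot.observe()['grip_width'],bot.observe()['contact_force'])"
```

```text
at [0.6616 0.016  0.1009] jaw 101.3 shift tool [-0.0005  0.0004 -0.    ] turn 0.1 tilt 0.19
0.6772908778828962 [-4.74290263  0.25300624 -3.75274888]
```

Call:
drive_tool(
  steps=[
    {"angular": [0, 0, 0], "travel": [0, 0, 0], "gripper": 0.07},
    {"angular": [0, 0, 0], "travel": [0, 0, 0], "gripper": 0.07},
    {"angular": [0, 0, 0], "travel": [0, 0, 0], "gripper": 0.07},
    {"angular": [0, 0, 0], "travel": [0, 0, 0], "gripper": 0.07},
    {"angular": [0, 0, 0], "travel": [0, 0, -0.03], "gripper": 0.07},
  ],
)

```text
clock: 21.2
tool_pos: [0.6602, 0.0158, 0.1281]
ee_rot: [0.307, -3.119, 0.001]
contact_force: [-2.6, 0.9, -0.5]
grip_width: 0.819
```

Call:
drive_tool(
  steps=[
    {"angular": [0, 0, 0], "travel": [0, 0, -0.035], "gripper": 0.07},
    {"angular": [0, 0, 0], "travel": [0, 0, -0.045], "gripper": 0.07},
    {"angular": [0, 0, 0], "travel": [0.007, 0.042, 0], "gripper": 0.0854},
    {"angular": [0, 0, 0], "travel": [0.008, 0.042, 0], "gripper": 0.0854},
    {"angular": [0, 0, 0], "travel": [0.008, 0.042, 0], "gripper": 0.0854},
  ],
)

```text
clock: 21.7
tool_pos: [0.6173, 0.137, 0.2142]
ee_rot: [-0.307, 3.121, 0.003]
contact_force: [0.6, 0.1, -0.1]
grip_width: 1.001
```

Call:
drive_tool(
  steps=[
    {"angular": [0, 0, 0], "travel": [0.008, 0.042, 0], "gripper": 0.0854},
    {"angular": [0, 0, 0], "travel": [0.008, 0.042, 0], "gripper": 0.0854},
    {"angular": [0, 0, 0], "travel": [0.008, 0.042, 0], "gripper": 0.0854},
    {"angular": [0, 0, 0], "travel": [0.008, 0.042, 0.0], "gripper": 0.0854},
    {"angular": [0, 0, 0], "travel": [0.007, 0.028, 0.02], "gripper": 0.0854},
  ],
)

```text
clock: 22.2
tool_pos: [0.5412, 0.3247, 0.1964]
ee_rot: [-0.312, 3.117, 0.009]
contact_force: [-0.3, -0.2, 0.0]
grip_width: 0.998
```

Call:
drive_tool(
  steps=[
    {"angular": [0, 0, -5], "travel": [0, 0, 0.03], "gripper": 0.0854},
    {"angular": [0, 0, -6], "travel": [0, 0, 0.03], "gripper": 0.0854},
    {"angular": [0, 0, -6], "travel": [0, 0, 0], "gripper": 0.0854},
    {"angular": [0, 0, 0], "travel": [0, 0, 0], "gripper": 0.0854},
  ],
)

```text
clock: 22.6
tool_pos: [0.5403, 0.3209, 0.1325]
ee_rot: [-0.771, 3.043, 0.001]
contact_force: [0.4, -0.8, 0.8]
grip_width: 1.001
```

```bash
cat >> h.py <<'E'
def slot():
    c=bot.get_calibration("scene");im=bot.grab_frame("scene");cv2.imwrite("pics/slot%.1f.png"%bot.observe()["clock"],im)
    h=cv2.cvtColor(im,cv2.COLOR_BGR2HSV);m=cv2.inRange(h,(4,60,30),(22,255,255))[190:290,215:280]
    ux=np.array([.981,.194,0]);print("rows",np.nonzero(m.sum(1)>400)[0]+190,[(z,proj(c,np.array([.662,.0165,z])+.011*ux).round(0)[1]) for z in(.01,.032,.054,.076,.098,.12)])
E
python3 -c "
from h import *
slot();look('n2')"
```

```text
rows [249 250 251 252 253 254 255 256 257 258 259 260 261 262 263 264 265 266
 267 268] [(0.01, np.float64(270.0)), (0.032, np.float64(265.0)), (0.054, np.float64(259.0)), (0.076, np.float64(253.0)), (0.098, np.float64(247.0)), (0.12, np.float64(240.0))]
(282, 196, [0.5403, 0.3215], np.float64(118.2), 0.061)
at [0.5406 0.321  0.1336] jaw 118.1 shift tool [0.     0.0006 0.    ] turn -0.1 tilt 0.22
(372, 103, [0.4288, 0.3515], np.float64(76.6), 0.063)
at [0.5406 0.321  0.1336] jaw 118.1 shift tool [ 0.0842  0.0797 -0.0003] turn 41.5 tilt 0.22
(242, 18, [0.4243, 0.2226], np.float64(93.0), 0.067)
at [0.5406 0.321  0.1336] jaw 118.1 shift tool [ 0.149  -0.0319 -0.0006] turn 25.1 tilt 0.22
```

Call:
drive_tool(
  steps=[
    {"angular": [0, 0, 0], "travel": [0, 0, 0.04], "gripper": 0.0854},
    {"angular": [0, 0, 0], "travel": [0, 0, 0.04], "gripper": 0.0854},
    {"angular": [0, 0, 0], "travel": [0, 0, 0.04], "gripper": 0.0854},
    {"angular": [0, 0, 0], "travel": [0, 0, 0.028], "gripper": 0.0854},
    {"angular": [0, 0, 0], "travel": [0, 0, 0.01], "gripper": 0.0854},
  ],
)

```text
clock: 23.2
tool_pos: [0.5389, 0.3193, -0.0278]
ee_rot: [0.763, -3.046, 0.001]
contact_force: [0.1, -0.2, -0.6]
grip_width: 0.998
```

Call:
drive_tool(
  steps=[
    {"angular": [0, 0, 0], "travel": [0, 0, 0], "gripper": 0.04},
    {"angular": [0, 0, 0], "travel": [0, 0, 0], "gripper": 0.04},
    {"angular": [0, 0, 0], "travel": [0, 0, 0], "gripper": 0.04},
    {"angular": [0, 0, 0], "travel": [0, 0, 0], "gripper": 0.04},
    {"angular": [0, 0, 0], "travel": [0, 0, 0], "gripper": 0.04},
  ],
  newtons=90,
)

```text
clock: 23.7
tool_pos: [0.5407, 0.3213, -0.0233]
ee_rot: [-0.767, 3.042, 0.003]
contact_force: [-1.2, -0.5, 7.7]
grip_width: 0.67
```

Call:
drive_tool(
  steps=[
    {"angular": [0, 0, 0], "travel": [0, 0, -0.03], "gripper": 0.04},
    {"angular": [0, 0, 0], "travel": [0, 0, -0.045], "gripper": 0.04},
    {"angular": [0, 0, 0], "travel": [0, 0, -0.045], "gripper": 0.04},
    {"angular": [0, 0, 5.6], "travel": [0, 0, -0.045], "gripper": 0.04},
    {"angular": [0, 0, 5.6], "travel": [0, 0, -0.045], "gripper": 0.04},
  ],
)

```text
clock: 24.2
tool_pos: [0.5391, 0.3197, 0.1874]
ee_rot: [-0.46, 3.106, 0.002]
contact_force: [0.8, 1.3, -1.4]
grip_width: 0.671
```

Call:
drive_tool(
  steps=[
    {"angular": [0, 0, 5.7], "travel": [0, 0, 0], "gripper": 0.04},
    {"angular": [0, 0, 0], "travel": [0, 0, 0], "gripper": 0.04},
    {"angular": [0, 0, 0], "travel": [0, 0, 0], "gripper": 0.04},
  ],
)

```text
clock: 24.5
tool_pos: [0.5387, 0.3195, 0.1839]
ee_rot: [0.316, -3.125, -0.0]
contact_force: [0.0, 0.4, -0.8]
grip_width: 0.672
```

```bash
python3 -c "
from h import *
plan([.662,.0165],101.2)"
```

```text
at [0.5387 0.3195 0.1839] jaw 101.5 shift tool [-6.020e-02 -3.215e-01 -1.000e-04] turn 0.3 tilt 0.03
```

Call:
drive_tool(
  steps=[
    {"angular": [0, 0, 0.3], "travel": [-0.0075, -0.04, 0], "gripper": 0.04},
    {"angular": [0, 0, 0], "travel": [-0.0075, -0.04, 0], "gripper": 0.04},
    {"angular": [0, 0, 0], "travel": [-0.0075, -0.04, 0], "gripper": 0.04},
    {"angular": [0, 0, 0], "travel": [-0.0075, -0.04, 0], "gripper": 0.04},
    {"angular": [0, 0, 0], "travel": [-0.0075, -0.04, 0], "gripper": 0.04},
  ],
)

```text
clock: 25.0
tool_pos: [0.6143, 0.1291, 0.1826]
ee_rot: [0.308, -3.124, 0.001]
contact_force: [1.1, 1.0, -0.3]
grip_width: 0.673
```

Call:
drive_tool(
  steps=[
    {"angular": [0, 0, 0], "travel": [-0.0075, -0.04, 0], "gripper": 0.04},
    {"angular": [0, 0, 0], "travel": [-0.0075, -0.04, 0], "gripper": 0.04},
    {"angular": [0, 0, 0], "travel": [-0.0075, -0.04, 0], "gripper": 0.04},
    {"angular": [0, 0, 0], "travel": [0, 0, 0], "gripper": 0.04},
    {"angular": [0, 0, 0], "travel": [0, 0, 0], "gripper": 0.04},
  ],
)

```text
clock: 25.5
tool_pos: [0.6593, 0.0161, 0.1823]
ee_rot: [0.303, -3.124, 0.001]
contact_force: [0.2, 0.0, -0.7]
grip_width: 0.671
```

```bash
python3 -c "
from h import *
plan([.662,.0165],101.2);print(bot.observe()['grip_width'])"
```

```text
at [0.6593 0.0161 0.1823] jaw 101.1 shift tool [-0.0028 -0.0001 -0.    ] turn -0.1 tilt 0.18
0.6709615877679597
```

Insert, then check before release.

Call:
drive_tool(
  steps=[
    {"angular": [0, 0, 0], "travel": [-0.0028, 0, 0.01], "gripper": 0.04},
    {"angular": [0, 0, 0], "travel": [0, 0, 0.012], "gripper": 0.04},
    {"angular": [0, 0, 0], "travel": [0, 0, 0.012], "gripper": 0.04},
    {"angular": [0, 0, 0], "travel": [0, 0, 0.012], "gripper": 0.04},
    {"angular": [0, 0, 0], "travel": [0, 0, 0.012], "gripper": 0.04},
  ],
)

```text
clock: 26.0
tool_pos: [0.6614, 0.0188, 0.1249]
ee_rot: [0.307, -3.125, 0.0]
contact_force: [-3.1, -0.5, 1.9]
grip_width: 0.671
```

Call:
drive_tool(
  steps=[
    {"angular": [0, 0, 0], "travel": [0, 0, 0.01], "gripper": 0.04},
    {"angular": [0, 0, 0], "travel": [0, 0, 0.008], "gripper": 0.04},
    {"angular": [0, 0, 0], "travel": [0, 0, 0.005], "gripper": 0.04},
    {"angular": [0, 0, 0], "travel": [0, 0, 0], "gripper": 0.04},
    {"angular": [0, 0, 0], "travel": [0, 0, 0], "gripper": 0.04},
  ],
)

```text
clock: 26.5
tool_pos: [0.6612, 0.0179, 0.102]
ee_rot: [0.303, -3.124, -0.0]
contact_force: [-6.1, 0.0, -5.0]
grip_width: 0.674
```

```bash
python3 -c "
from h import *
plan([.662,.0165],101.2);print(bot.observe()['grip_width'],bot.observe()['contact_force'])"
```

```text
at [0.6612 0.0179 0.102 ] jaw 101.1 shift tool [-0.0005 -0.0015 -0.    ] turn -0.1 tilt 0.18
0.6736820508734537 [-6.13624173  0.02159141 -5.00105078]
```

Call:
drive_tool(
  steps=[
    {"angular": [0, 0, 0], "travel": [0, 0, 0], "gripper": 0.07},
    {"angular": [0, 0, 0], "travel": [0, 0, 0], "gripper": 0.07},
    {"angular": [0, 0, 0], "travel": [0, 0, 0], "gripper": 0.07},
    {"angular": [0, 0, 0], "travel": [0, 0, 0], "gripper": 0.07},
    {"angular": [0, 0, 0], "travel": [0, 0, -0.03], "gripper": 0.07},
  ],
)

```text
clock: 27.0
tool_pos: [0.6598, 0.0174, 0.1292]
ee_rot: [0.302, -3.119, 0.001]
contact_force: [-2.2, -0.8, -0.1]
grip_width: 0.822
```

Call:
drive_tool(
  steps=[
    {"angular": [0, 0, 0], "travel": [0, 0, -0.035], "gripper": 0.07},
    {"angular": [0, 0, 0], "travel": [0, 0, -0.045], "gripper": 0.07},
    {"angular": [0, 0, 0], "travel": [0.027, 0.036, 0], "gripper": 0.0854},
    {"angular": [0, 0, 0], "travel": [0.027, 0.036, 0], "gripper": 0.0854},
    {"angular": [0, 0, 0], "travel": [0.027, 0.036, 0], "gripper": 0.0854},
  ],
)

```text
clock: 27.5
tool_pos: [0.5633, 0.1098, 0.2149]
ee_rot: [-0.302, 3.122, 0.003]
contact_force: [0.3, 1.2, 0.3]
grip_width: 0.998
```

Call:
drive_tool(
  steps=[
    {"angular": [0, 0, 0], "travel": [0.027, 0.036, 0], "gripper": 0.0854},
    {"angular": [0, 0, 0], "travel": [0.027, 0.036, 0], "gripper": 0.0854},
    {"angular": [0, 0, 0], "travel": [0.027, 0.036, 0], "gripper": 0.0854},
    {"angular": [0, 0, 0], "travel": [0.027, 0.033, 0], "gripper": 0.0854},
    {"angular": [0, 0, 4], "travel": [0, 0, 0.03], "gripper": 0.0854},
  ],
)

```text
clock: 28.0
tool_pos: [0.4302, 0.2319, 0.1884]
ee_rot: [-0.202, 3.125, 0.014]
contact_force: [1.2, 0.5, -0.0]
grip_width: 1.0
```

Call:
drive_tool(
  steps=[
    {"angular": [0, 0, 4], "travel": [0, 0, 0.03], "gripper": 0.0854},
    {"angular": [0, 0, 0], "travel": [0, 0, 0.02], "gripper": 0.0854},
    {"angular": [0, 0, 0], "travel": [0, 0, 0], "gripper": 0.0854},
    {"angular": [0, 0, 0], "travel": [0, 0, 0], "gripper": 0.0854},
  ],
)

```text
clock: 28.4
tool_pos: [0.4305, 0.227, 0.1345]
ee_rot: [-0.086, 3.138, 0.002]
contact_force: [0.0, -0.8, -0.4]
grip_width: 0.993
```

```bash
python3 -c "
from h import *
slot();look('n3')"
```

```text
rows [244 245 246 247 248 249 250 251 252 253 254 255 256 257 258 259 260 261
 262 263 264 265 266 267 268] [(0.01, np.float64(270.0)), (0.032, np.float64(265.0)), (0.054, np.float64(259.0)), (0.076, np.float64(253.0)), (0.098, np.float64(247.0)), (0.12, np.float64(240.0))]
(408, 197, [0.4265, 0.3504], np.float64(76.2), 0.071)
at [0.4306 0.227  0.1349] jaw 93.1 shift tool [-0.0027  0.1234  0.0003] turn 16.9 tilt 0.21
(278, 188, [0.4241, 0.2235], np.float64(93.1), 0.061)
at [0.4306 0.227  0.1349] jaw 93.1 shift tool [ 0.0067 -0.0032 -0.    ] turn 0.0 tilt 0.21
```

Call:
drive_tool(
  steps=[
    {"angular": [0, 0, 0], "travel": [0.0065, -0.003, 0.03], "gripper": 0.0854},
    {"angular": [0, 0, 0], "travel": [0, 0, 0.04], "gripper": 0.0854},
    {"angular": [0, 0, 0], "travel": [0, 0, 0.04], "gripper": 0.0854},
    {"angular": [0, 0, 0], "travel": [0, 0, 0.035], "gripper": 0.0854},
    {"angular": [0, 0, 0], "travel": [0, 0, 0.012], "gripper": 0.0854},
  ],
)

```text
clock: 29.0
tool_pos: [0.4227, 0.2221, -0.0257]
ee_rot: [0.084, -3.139, 0.002]
contact_force: [-0.4, 0.2, -0.1]
grip_width: 0.998
```

Call:
drive_tool(
  steps=[
    {"angular": [0, 0, 0], "travel": [0, 0, 0], "gripper": 0.04},
    {"angular": [0, 0, 0], "travel": [0, 0, 0], "gripper": 0.04},
    {"angular": [0, 0, 0], "travel": [0, 0, 0], "gripper": 0.04},
    {"angular": [0, 0, 0], "travel": [0, 0, 0], "gripper": 0.04},
    {"angular": [0, 0, 0], "travel": [0, 0, 0], "gripper": 0.04},
  ],
  newtons=90,
)

```text
clock: 29.5
tool_pos: [0.4242, 0.2239, -0.0221]
ee_rot: [-0.086, 3.138, 0.004]
contact_force: [-0.8, 0.3, 8.5]
grip_width: 0.673
```

Call:
drive_tool(
  steps=[
    {"angular": [0, 0, 0], "travel": [0, 0, -0.03], "gripper": 0.04},
    {"angular": [0, 0, 0], "travel": [0, 0, -0.045], "gripper": 0.04},
    {"angular": [0, 0, 0], "travel": [0, 0, -0.045], "gripper": 0.04},
    {"angular": [0, 0, 0], "travel": [0, 0, -0.045], "gripper": 0.04},
    {"angular": [0, 0, -4], "travel": [0, 0, -0.04], "gripper": 0.04},
  ],
)

```text
clock: 30.0
tool_pos: [0.4231, 0.2227, 0.1847]
ee_rot: [-0.195, 3.133, 0.004]
contact_force: [0.6, 1.3, -1.4]
grip_width: 0.667
```

Call:
drive_tool(
  steps=[
    {"angular": [0, 0, -4.1], "travel": [0, 0, 0], "gripper": 0.04},
    {"angular": [0, 0, 0], "travel": [0, 0, 0], "gripper": 0.04},
    {"angular": [0, 0, 0], "travel": [0, 0, 0], "gripper": 0.04},
  ],
)

```text
clock: 30.3
tool_pos: [0.4224, 0.2222, 0.181]
ee_rot: [0.303, -3.127, -0.001]
contact_force: [-0.1, -0.0, -0.3]
grip_width: 0.671
```

```bash
python3 -c "
from h import *
plan([.662,.0165],101.2)"
```

```text
at [0.4224 0.2222 0.181 ] jaw 101.1 shift tool [-1.956e-01 -2.479e-01 -1.000e-04] turn -0.1 tilt 0.03
```

Call:
drive_tool(
  steps=[
    {"angular": [0, 0, 0], "travel": [-0.028, -0.0355, 0], "gripper": 0.04},
    {"angular": [0, 0, 0], "travel": [-0.028, -0.0355, 0], "gripper": 0.04},
    {"angular": [0, 0, 0], "travel": [-0.028, -0.0355, 0], "gripper": 0.04},
    {"angular": [0, 0, 0], "travel": [-0.028, -0.0355, 0], "gripper": 0.04},
    {"angular": [0, 0, 0], "travel": [-0.028, -0.0355, 0], "gripper": 0.04},
  ],
)

```text
clock: 30.8
tool_pos: [0.5953, 0.074, 0.1796]
ee_rot: [0.304, -3.124, 0.001]
contact_force: [1.3, 0.6, -0.5]
grip_width: 0.671
```

Call:
drive_tool(
  steps=[
    {"angular": [0, 0, 0], "travel": [-0.028, -0.0355, 0], "gripper": 0.04},
    {"angular": [0, 0, 0], "travel": [-0.028, -0.035, 0], "gripper": 0.04},
    {"angular": [0, 0, 0], "travel": [0, 0, 0], "gripper": 0.04},
    {"angular": [0, 0, 0], "travel": [0, 0, 0], "gripper": 0.04},
    {"angular": [0, 0, 0], "travel": [0, 0, 0], "gripper": 0.04},
  ],
)

```text
clock: 31.3
tool_pos: [0.6624, 0.0176, 0.18]
ee_rot: [0.305, -3.125, 0.0]
contact_force: [-0.2, -0.5, -0.4]
grip_width: 0.674
```

```bash
python3 -c "
from h import *
plan([.662,.0165],101.2);print(bot.observe()['grip_width'])"
```

```text
at [0.6624 0.0176 0.18  ] jaw 101.2 shift tool [ 0.0006 -0.001   0.    ] turn -0.0 tilt 0.12
0.6739539363592544
```

Call:
drive_tool(
  steps=[
    {"angular": [0, 0, 0], "travel": [0, -0.001, 0.01], "gripper": 0.04},
    {"angular": [0, 0, 0], "travel": [0, 0, 0.012], "gripper": 0.04},
    {"angular": [0, 0, 0], "travel": [0, 0, 0.012], "gripper": 0.04},
    {"angular": [0, 0, 0], "travel": [0, 0, 0.012], "gripper": 0.04},
    {"angular": [0, 0, 0], "travel": [0, 0, 0.012], "gripper": 0.04},
  ],
)

```text
clock: 31.8
tool_pos: [0.6623, 0.0168, 0.1223]
ee_rot: [0.308, -3.125, -0.0]
contact_force: [-2.9, -0.2, 1.8]
grip_width: 0.672
```

Call:
drive_tool(
  steps=[
    {"angular": [0, 0, 0], "travel": [0, 0, 0.01], "gripper": 0.04},
    {"angular": [0, 0, 0], "travel": [0, 0, 0.006], "gripper": 0.04},
    {"angular": [0, 0, 0], "travel": [0, 0, 0.004], "gripper": 0.04},
    {"angular": [0, 0, 0], "travel": [0, 0, 0], "gripper": 0.04},
    {"angular": [0, 0, 0], "travel": [0, 0, 0], "gripper": 0.04},
  ],
)

```text
clock: 32.3
tool_pos: [0.6624, 0.0163, 0.1023]
ee_rot: [0.306, -3.124, -0.0]
contact_force: [-6.0, -1.5, -4.2]
grip_width: 0.667
```

```bash
python3 -c "
from h import *
plan([.662,.0165],101.2);print(bot.observe()['grip_width'],bot.observe()['contact_force'])"
```

```text
at [0.6624 0.0163 0.1023] jaw 101.2 shift tool [0.0004 0.0003 0.    ] turn -0.0 tilt 0.14
0.6668666237921604 [-5.95814786 -1.45015003 -4.19734625]
```

Call:
drive_tool(
  steps=[
    {"angular": [0, 0, 0], "travel": [0, 0, 0], "gripper": 0.07},
    {"angular": [0, 0, 0], "travel": [0, 0, 0], "gripper": 0.07},
    {"angular": [0, 0, 0], "travel": [0, 0, 0], "gripper": 0.07},
    {"angular": [0, 0, 0], "travel": [0, 0, 0], "gripper": 0.07},
    {"angular": [0, 0, 0], "travel": [0, 0, -0.03], "gripper": 0.07},
  ],
)

```text
clock: 32.8
tool_pos: [0.661, 0.016, 0.1293]
ee_rot: [0.305, -3.12, 0.001]
contact_force: [-1.3, -1.2, -0.3]
grip_width: 0.815
```

Call:
drive_tool(
  steps=[
    {"angular": [0, 0, 0], "travel": [0, 0, -0.035], "gripper": 0.07},
    {"angular": [0, 0, 0], "travel": [0, 0, -0.045], "gripper": 0.07},
    {"angular": [0, 0, 0], "travel": [0.018, 0.0415, 0], "gripper": 0.0854},
    {"angular": [0, 0, 0], "travel": [0.018, 0.0415, 0], "gripper": 0.0854},
    {"angular": [0, 0, 0], "travel": [0.018, 0.0415, 0], "gripper": 0.0854},
  ],
)

```text
clock: 33.3
tool_pos: [0.5878, 0.1299, 0.2152]
ee_rot: [-0.305, 3.121, 0.003]
contact_force: [0.6, 1.2, -0.3]
grip_width: 0.996
```

Call:
drive_tool(
  steps=[
    {"angular": [0, 0, 0], "travel": [0.018, 0.0415, 0], "gripper": 0.0854},
    {"angular": [0, 0, 0], "travel": [0.018, 0.0415, 0], "gripper": 0.0854},
    {"angular": [0, 0, 0], "travel": [0.018, 0.0415, 0], "gripper": 0.0854},
    {"angular": [0, 0, 0], "travel": [0.018, 0.0415, 0], "gripper": 0.0854},
    {"angular": [0, 0, 0], "travel": [0.018, 0.0415, 0], "gripper": 0.0854},
  ],
)

```text
clock: 33.8
tool_pos: [0.4582, 0.3173, 0.2152]
ee_rot: [-0.307, 3.122, 0.006]
contact_force: [0.8, 0.5, -0.1]
grip_width: 1.003
```

Call:
drive_tool(
  steps=[
    {"angular": [0, 0, 0], "travel": [0.02, 0.0415, 0], "gripper": 0.0854},
    {"angular": [0, 0, 8.2], "travel": [0, 0, 0.03], "gripper": 0.0854},
    {"angular": [0, 0, 8.2], "travel": [0, 0, 0.03], "gripper": 0.0854},
    {"angular": [0, 0, 8.2], "travel": [0, 0, 0.02], "gripper": 0.0854},
    {"angular": [0, 0, 0], "travel": [0, 0, 0], "gripper": 0.0854},
  ],
)

```text
clock: 34.3
tool_pos: [0.43, 0.3514, 0.1318]
ee_rot: [-0.369, -3.12, 0.001]
contact_force: [0.8, -0.1, -0.4]
grip_width: 1.0
```

Call:
drive_tool(
  steps=[
    {"angular": [0, 0, 0], "travel": [0, 0, 0], "gripper": 0.0854},
    {"angular": [0, 0, 0], "travel": [0, 0, 0], "gripper": 0.0854},
  ],
)

```text
clock: 34.5
tool_pos: [0.4314, 0.3523, 0.1351]
ee_rot: [0.361, 3.119, 0.005]
contact_force: [0.5, -0.0, 0.2]
grip_width: 0.999
```

```bash
python3 -c "
from h import *
slot();look('n4')"
```

```text
rows [242 243 244 245 246 247 248 249 250 251 252 253 254 255 256 257 258 259
 260 261 262 263 264 265 266 267] [(0.01, np.float64(270.0)), (0.032, np.float64(265.0)), (0.054, np.float64(259.0)), (0.076, np.float64(253.0)), (0.098, np.float64(247.0)), (0.12, np.float64(240.0))]
(282, 189, [0.4259, 0.3541], np.float64(76.7), 0.061)
at [0.431  0.3518 0.1348] jaw 76.7 shift tool [ 0.0055  0.001  -0.    ] turn 0.0 tilt 0.19
```

Call:
drive_tool(
  steps=[
    {"angular": [0, 0, 0], "travel": [0.0055, 0.001, 0.03], "gripper": 0.0854},
    {"angular": [0, 0, 0], "travel": [0, 0, 0.04], "gripper": 0.0854},
    {"angular": [0, 0, 0], "travel": [0, 0, 0.04], "gripper": 0.0854},
    {"angular": [0, 0, 0], "travel": [0, 0, 0.035], "gripper": 0.0854},
    {"angular": [0, 0, 0], "travel": [0, 0, 0.012], "gripper": 0.0854},
  ],
)

```text
clock: 35.1
tool_pos: [0.4242, 0.3518, -0.0263]
ee_rot: [-0.366, -3.119, 0.005]
contact_force: [-0.2, -1.0, -0.0]
grip_width: 0.998
```

Call:
drive_tool(
  steps=[
    {"angular": [0, 0, 0], "travel": [0, 0, 0], "gripper": 0.04},
    {"angular": [0, 0, 0], "travel": [0, 0, 0], "gripper": 0.04},
    {"angular": [0, 0, 0], "travel": [0, 0, 0], "gripper": 0.04},
    {"angular": [0, 0, 0], "travel": [0, 0, 0], "gripper": 0.04},
    {"angular": [0, 0, 0], "travel": [0, 0, 0], "gripper": 0.04},
  ],
  newtons=90,
)

```text
clock: 35.6
tool_pos: [0.4261, 0.3548, -0.0216]
ee_rot: [0.365, 3.118, 0.006]
contact_force: [-1.5, -0.4, 8.2]
grip_width: 0.672
```

Call:
drive_tool(
  steps=[
    {"angular": [0, 0, 0], "travel": [0, 0, -0.03], "gripper": 0.04},
    {"angular": [0, 0, 0], "travel": [0, 0, -0.045], "gripper": 0.04},
    {"angular": [0, 0, -8], "travel": [0, 0, -0.045], "gripper": 0.04},
    {"angular": [0, 0, -8], "travel": [0, 0, -0.045], "gripper": 0.04},
    {"angular": [0, 0, -8], "travel": [0, 0, -0.04], "gripper": 0.04},
  ],
)

```text
clock: 36.1
tool_pos: [0.4252, 0.3533, 0.185]
ee_rot: [-0.299, 3.125, 0.004]
contact_force: [0.5, 1.3, -0.2]
grip_width: 0.67
```

Call:
drive_tool(
  steps=[
    {"angular": [0, 0, -0.5], "travel": [0, 0, 0], "gripper": 0.04},
    {"angular": [0, 0, 0], "travel": [0, 0, 0], "gripper": 0.04},
    {"angular": [0, 0, 0], "travel": [0, 0, 0], "gripper": 0.04},
  ],
)

```text
clock: 36.4
tool_pos: [0.4245, 0.3526, 0.1807]
ee_rot: [0.302, -3.126, 0.0]
contact_force: [0.1, 0.3, -0.7]
grip_width: 0.669
```

```bash
python3 -c "
from h import *
import glob
plan([.662,.0165],101.2)
fs=sorted(glob.glob('pics/slot*.png'))
for f in fs:
    im=cv2.imread(f)[228:262:2,248:252].astype(int).mean(1); print(f,(im[:,2]-im[:,0]).round().astype(int).tolist(),im[:,1].round().astype(int).tolist())
a=[cv2.resize(cv2.imread(f)[200:300,200:300],(400,400),interpolation=cv2.INTER_CUBIC) for f in fs[-2:]]
cv2.imwrite('pics/slots.png',np.hstack(a))
"
```

```text
at [0.4245 0.3526 0.1807] jaw 101.0 shift tool [-1.689e-01 -3.753e-01 -1.000e-04] turn -0.2 tilt 0.04
pics/slot22.6.png [5, 6, 3, -2, -2, -1, -3, -4, -2, -2, -2, -2, -1, -2, -1, -2, -2] [165, 157, 107, 49, 38, 38, 38, 38, 39, 42, 52, 47, 42, 39, 38, 37, 38]
pics/slot28.4.png [4, 6, 4, -1, -2, -2, -2, -2, -2, -2, -3, -2, -2, -1, -3, -3, -2] [155, 147, 98, 45, 36, 34, 33, 36, 36, 40, 47, 44, 41, 34, 33, 34, 34]
pics/slot34.5.png [4, 5, 2, -1, -4, -1, -3, -3, -3, -3, -2, -3, -1, 0, -1, -1, -3] [162, 154, 104, 48, 37, 36, 36, 36, 38, 42, 50, 47, 42, 37, 37, 36, 38]
```

View pics/slots.png

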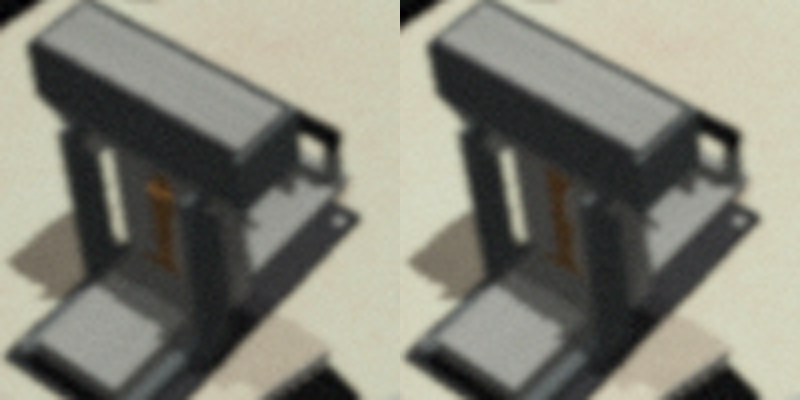

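The slot shows brown up to just under the hood (right, four cartons), and the flap is shut. Taking the last carton in.

Call:
drive_tool(
  steps=[
    {"angular": [0, 0, 0], "travel": [-0.0188, -0.0417, 0], "gripper": 0.04},
    {"angular": [0, 0, 0], "travel": [-0.0188, -0.0417, 0], "gripper": 0.04},
    {"angular": [0, 0, 0], "travel": [-0.0188, -0.0417, 0], "gripper": 0.04},
    {"angular": [0, 0, 0], "travel": [-0.0188, -0.0417, 0], "gripper": 0.04},
    {"angular": [0, 0, 0], "travel": [-0.0188, -0.0417, 0], "gripper": 0.04},
  ],
)

```text
clock: 36.9
tool_pos: [0.5575, 0.1647, 0.1796]
ee_rot: [0.303, -3.125, 0.002]
contact_force: [1.3, 0.6, -0.5]
grip_width: 0.673
```

Call:
drive_tool(
  steps=[
    {"angular": [0, 0, 0], "travel": [-0.0188, -0.0417, 0], "gripper": 0.04},
    {"angular": [0, 0, 0], "travel": [-0.0188, -0.0417, 0], "gripper": 0.04},
    {"angular": [0, 0, 0], "travel": [-0.0188, -0.0417, 0], "gripper": 0.04},
    {"angular": [0, 0, 0], "travel": [-0.0188, -0.0417, 0], "gripper": 0.04},
    {"angular": [0, 0, 0], "travel": [0, 0, 0], "gripper": 0.04},
  ],
)

```text
clock: 37.4
tool_pos: [0.6645, 0.0128, 0.1781]
ee_rot: [0.295, -3.124, 0.002]
contact_force: [-0.4, 0.1, -0.8]
grip_width: 0.668
```

Call:
drive_tool(
  steps=[
    {"angular": [0, 0, 0], "travel": [0, 0, 0], "gripper": 0.04},
    {"angular": [0, 0, 0], "travel": [0, 0, 0], "gripper": 0.04},
  ],
)

```text
clock: 37.6
tool_pos: [0.6624, 0.0178, 0.1799]
ee_rot: [0.303, -3.125, 0.0]
contact_force: [0.3, -0.2, 0.1]
grip_width: 0.671
```

```bash
python3 -c "
from h import *
plan([.662,.0165],101.2);print(bot.observe()['grip_width'])"
```

```text
at [0.6624 0.0178 0.1799] jaw 101.1 shift tool [ 0.0007 -0.0011  0.    ] turn -0.1 tilt 0.12
0.6706923159554085
```

Call:
drive_tool(
  steps=[
    {"angular": [0, 0, 0], "travel": [0, -0.001, 0.01], "gripper": 0.04},
    {"angular": [0, 0, 0], "travel": [0, 0, 0.012], "gripper": 0.04},
    {"angular": [0, 0, 0], "travel": [0, 0, 0.012], "gripper": 0.04},
    {"angular": [0, 0, 0], "travel": [0, 0, 0.012], "gripper": 0.04},
    {"angular": [0, 0, 0], "travel": [0, 0, 0.012], "gripper": 0.04},
  ],
)

```text
clock: 38.1
tool_pos: [0.6622, 0.0171, 0.1221]
ee_rot: [0.305, -3.125, 0.0]
contact_force: [-3.2, -0.0, 1.4]
grip_width: 0.67
```

Call:
drive_tool(
  steps=[
    {"angular": [0, 0, 0], "travel": [0, 0, 0.01], "gripper": 0.04},
    {"angular": [0, 0, 0], "travel": [0, 0, 0.006], "gripper": 0.04},
    {"angular": [0, 0, 0], "travel": [0, 0, 0.004], "gripper": 0.04},
    {"angular": [0, 0, 0], "travel": [0, 0, 0], "gripper": 0.04},
    {"angular": [0, 0, 0], "travel": [0, 0, 0], "gripper": 0.04},
  ],
)

```text
clock: 38.6
tool_pos: [0.6624, 0.0164, 0.1024]
ee_rot: [0.303, -3.125, -0.0]
contact_force: [-4.8, -0.5, -3.7]
grip_width: 0.671
```

```bash
python3 -c "
from h import *
plan([.662,.0165],101.2);print(bot.observe()['grip_width'],bot.observe()['contact_force'])"
```

```text
at [0.6624 0.0164 0.1024] jaw 101.1 shift tool [0.0004 0.0002 0.    ] turn -0.1 tilt 0.13
0.6708970174888508 [-4.77263154 -0.53479445 -3.73210624]
```

Call:
drive_tool(
  steps=[
    {"angular": [0, 0, 0], "travel": [0, 0, 0], "gripper": 0.07},
    {"angular": [0, 0, 0], "travel": [0, 0, 0], "gripper": 0.07},
    {"angular": [0, 0, 0], "travel": [0, 0, 0], "gripper": 0.07},
    {"angular": [0, 0, 0], "travel": [0, 0, 0], "gripper": 0.07},
    {"angular": [0, 0, 0], "travel": [0, 0, -0.03], "gripper": 0.07},
  ],
)

```text
clock: 39.1
tool_pos: [0.661, 0.0161, 0.1293]
ee_rot: [0.302, -3.12, 0.0]
contact_force: [-2.7, -0.4, -0.3]
grip_width: 0.819
```

Call:
drive_tool(
  steps=[
    {"angular": [0, 0, 0], "travel": [0, 0, -0.035], "gripper": 0.07},
    {"angular": [0, 0, 0], "travel": [0, 0, -0.045], "gripper": 0.07},
    {"angular": [0, 0, 0], "travel": [0.03, 0, 0], "gripper": 0},
    {"angular": [0, 0, 0], "travel": [0.03, 0, 0], "gripper": 0},
    {"angular": [0, 0, 0], "travel": [0.028, 0, 0], "gripper": 0},
  ],
)

```text
clock: 39.6
tool_pos: [0.5784, -0.0, 0.215]
ee_rot: [-0.304, 3.121, 0.001]
contact_force: [-0.9, 0.3, 0.5]
grip_width: 0.317
```

Call:
drive_tool(
  steps=[
    {"angular": [0, 0, 0], "travel": [0, 0, 0.03], "gripper": 0},
    {"angular": [0, 0, 0], "travel": [0, 0, 0.03], "gripper": 0},
    {"angular": [0, 0, 0], "travel": [0, 0, 0.03], "gripper": 0},
    {"angular": [0, 0, 0], "travel": [0, 0, 0], "gripper": 0},
    {"angular": [0, 0, 0], "travel": [0, 0, 0], "gripper": 0},
  ],
)

```text
clock: 40.1
tool_pos: [0.5788, -0.0002, 0.1245]
ee_rot: [-0.305, 3.124, -0.0]
contact_force: [0.1, -0.6, 0.8]
grip_width: -0.003
```

```bash
python3 -c "
from h import *
slot();plan([.5757,-.0006],101.2);print(bot.observe()['grip_width'],bot.observe()['contact_force'])
W=bot.get_calibration('wrist');f=bot.grab_frame('wrist');cv2.imwrite('pics/w5.png',f)
print(proj(W,[.662-.115*.981,.0165-.115*.194,.05]))"
```

```text
rows [242 243 244 245 246 247 248 249 250 251 252 253 254 255 256 257 258 259
 260 261 262 263 264 265 266 267 268] [(0.01, np.float64(270.0)), (0.032, np.float64(265.0)), (0.054, np.float64(259.0)), (0.076, np.float64(253.0)), (0.098, np.float64(247.0)), (0.12, np.float64(240.0))]
at [ 5.792e-01 -1.000e-04  1.252e-01] jaw 101.1 shift tool [ 0.0035  0.0001 -0.    ] turn -0.1 tilt 0.22
0.0006798171131477374 [-0.75000464  0.65634605  0.00089979]
[281.53694036 171.24923294]
```

Call:
drive_tool(
  steps=[
    {"angular": [0, 0, 0], "travel": [0.002, 0, 0.04], "gripper": 0},
    {"angular": [0, 0, 0], "travel": [0, 0, 0.04], "gripper": 0},
    {"angular": [0, 0, 0], "travel": [0, 0, 0.028], "gripper": 0},
    {"angular": [0, 0, 0], "travel": [0, 0, 0.01], "gripper": 0},
    {"angular": [0, 0, 0], "travel": [0, 0, 0], "gripper": 0},
  ],
)

```text
clock: 40.7
tool_pos: [0.5756, -0.0008, 0.0052]
ee_rot: [0.304, -3.126, 0.001]
contact_force: [-0.8, -0.1, 0.4]
grip_width: -0.002
```

Call:
drive_tool(
  steps=[
    {"angular": [0, 0, 0], "travel": [0.006, 0, 0], "gripper": 0},
    {"angular": [0, 0, 0], "travel": [0.008, 0, 0], "gripper": 0},
    {"angular": [0, 0, 0], "travel": [0.012, 0, 0], "gripper": 0},
    {"angular": [0, 0, 0], "travel": [0.012, 0, 0], "gripper": 0},
    {"angular": [0, 0, 0], "travel": [0.012, 0, 0], "gripper": 0},
  ],
)

```text
clock: 41.2
tool_pos: [0.5259, -0.0104, 0.0061]
ee_rot: [-0.304, 3.124, 0.001]
contact_force: [3.3, 0.6, 1.8]
grip_width: -0.004
```

Call:
drive_tool(
  steps=[
    {"angular": [0, 0, 0], "travel": [0.012, 0, 0], "gripper": 0},
    {"angular": [0, 0, 0], "travel": [0.012, 0, 0], "gripper": 0},
    {"angular": [0, 0, 0], "travel": [0.01, 0, 0], "gripper": 0},
    {"angular": [0, 0, 0], "travel": [0.004, 0, 0], "gripper": 0},
    {"angular": [0, 0, 0], "travel": [0, 0, 0], "gripper": 0},
  ],
)

```text
clock: 41.7
tool_pos: [0.4872, -0.0182, 0.0048]
ee_rot: [0.303, -3.125, 0.0]
contact_force: [0.7, -0.8, 0.4]
grip_width: -0.003
```

```bash
python3 -c "
from h import *
t=bot.observe()['tool_pos'];print('disp x',(t[:2]-[.662,.0165])@[.981,.194],bot.observe()['contact_force'])"
```

```text
disp x -0.1782488473267264 [ 0.73283265 -0.78996844  0.36553091]
```

Call:
drive_tool(
  steps=[
    {"angular": [0, 0, 0], "travel": [0.003, 0, 0], "gripper": 0},
    {"angular": [0, 0, 0], "travel": [0, 0, 0], "gripper": 0},
  ],
)

```text
clock: 41.9
tool_pos: [0.4855, -0.0185, 0.0048]
ee_rot: [0.304, -3.126, 0.0]
contact_force: [1.3, 0.5, -0.8]
grip_width: 0.001
```

Call:
drive_tool(
  steps=[
    {"angular": [0, 0, 0], "travel": [0.002, 0, 0], "gripper": 0},
    {"angular": [0, 0, 0], "travel": [0, 0, 0], "gripper": 0},
  ],
)

```text
clock: 42.1
tool_pos: [0.4839, -0.0187, 0.0049]
ee_rot: [0.304, -3.127, -0.0]
contact_force: [2.0, 0.3, -1.2]
grip_width: 0.004
```

Call:
drive_tool(
  steps=[
    {"angular": [0, 0, 0], "travel": [0.0015, 0, 0], "gripper": 0},
    {"angular": [0, 0, 0], "travel": [0, 0, 0], "gripper": 0},
  ],
)

```text
clock: 42.3
tool_pos: [0.4826, -0.0189, 0.0051]
ee_rot: [-0.304, 3.126, 0.0]
contact_force: [2.9, 1.0, -2.4]
grip_width: 0.002
```

Call:
drive_tool(
  steps=[
    {"angular": [0, 0, 0], "travel": [0.0015, 0, 0], "gripper": 0},
    {"angular": [0, 0, 0], "travel": [0, 0, 0], "gripper": 0},
  ],
)

```text
clock: 42.5
tool_pos: [0.4827, -0.0188, 0.0055]
ee_rot: [-0.304, 3.124, 0.001]
contact_force: [6.1, -0.2, -3.6]
grip_width: 0.003
```

Call:
drive_tool(
  steps=[
    {"angular": [0, 0, 0], "travel": [0.0015, 0, 0], "gripper": 0},
    {"angular": [0, 0, 0], "travel": [0, 0, 0], "gripper": 0},
  ],
)

```text
clock: 42.7
tool_pos: [0.4827, -0.0186, 0.0058]
ee_rot: [-0.305, 3.121, 0.001]
contact_force: [10.0, 0.6, -7.0]
grip_width: -0.0
```

Call:
drive_tool(
  steps=[
    {"angular": [0, 0, 0], "travel": [0.001, 0, 0], "gripper": 0},
    {"angular": [0, 0, 0], "travel": [0, 0, 0], "gripper": 0},
  ],
)

```text
clock: 42.9
tool_pos: [0.4827, -0.0185, 0.006]
ee_rot: [-0.305, 3.119, 0.002]
contact_force: [12.6, 0.8, -8.3]
grip_width: -0.001
```

Call:
drive_tool(
  steps=[
    {"angular": [0, 0, 0], "travel": [-0.012, 0, 0], "gripper": 0},
    {"angular": [0, 0, 0], "travel": [0, 0, -0.04], "gripper": 0},
    {"angular": [0, 0, 0], "travel": [0, 0, -0.045], "gripper": 0},
    {"angular": [0, 0, 0], "travel": [-0.045, 0, -0.02], "gripper": 0.0854},
    {"angular": [0, 0, 0], "travel": [-0.042, 0, 0], "gripper": 0.0854},
  ],
)

```text
clock: 43.4
tool_pos: [0.5783, -0.0004, 0.1149]
ee_rot: [-0.304, 3.121, 0.001]
contact_force: [0.6, 0.4, 0.8]
grip_width: 0.33
```

Call:
drive_tool(
  steps=[
    {"angular": [0, 0, 0], "travel": [0, 0, 0], "gripper": 0.0854},
    {"angular": [0, 0, 0], "travel": [0, 0, 0], "gripper": 0.0854},
    {"angular": [0, 0, 0], "travel": [0, 0, 0], "gripper": 0.0854},
    {"angular": [0, 0, 0], "travel": [0, 0, 0], "gripper": 0.0854},
  ],
)

```text
clock: 43.8
tool_pos: [0.5745, -0.0011, 0.1098]
ee_rot: [0.304, -3.125, 0.0]
contact_force: [0.2, 0.1, 0.1]
grip_width: 0.992
```

```bash
python3 -c "
from h import *
slot();W=bot.get_calibration('wrist');f=bot.grab_frame('wrist');cv2.imwrite('pics/w6.png',f)
for x in cartons(f,W,.031,minA=200,k=25): print(x)
plan([.5786,0],101.2)
D=bot.get_calibration('side');g=bot.grab_frame('side');cv2.imwrite('pics/s6.png',g)
for x in cartons(g,D,.031): print('side',x)
S=bot.get_calibration('scene');g=bot.grab_frame('scene')
m=cv2.inRange(cv2.cvtColor(g,cv2.COLOR_BGR2HSV),(95,100,30),(125,255,255))
c=[c for c in cv2.findContours(m,0,2)[0] if cv2.contourArea(c)>150];print([(cv2.boundingRect(x),[onz(S,np.array(cv2.minAreaRect(x)[0]),.03)[:2].round(3).tolist()]) for x in c])
m=cv2.inRange(cv2.cvtColor(cv2.imread('pics/s6.png'),cv2.COLOR_BGR2HSV),(95,100,30),(125,255,255))
c=[c for c in cv2.findContours(m,0,2)[0] if cv2.contourArea(c)>1500];print([(cv2.boundingRect(x),[onz(D,np.array(cv2.minAreaRect(x)[0]),.03)[:2].round(3).tolist()]) for x in c])
"
```

```text
rows [241 242 243 244 245 246 247 248 249 250 251 252 253 254 255 256 257 258
 259 260 261 262 263 264] [(0.01, np.float64(270.0)), (0.032, np.float64(265.0)), (0.054, np.float64(259.0)), (0.076, np.float64(253.0)), (0.098, np.float64(247.0)), (0.12, np.float64(240.0))]
(276, 319, [0.6869, 0.0158], np.float64(10.2), 0.079)
(278, 207, [0.5758, -0.0032], np.float64(101.1), 0.061)
at [ 0.5749 -0.0009  0.1102] jaw 101.1 shift tool [-0.0038  0.0002 -0.    ] turn -0.1 tilt 0.02
side (382, 416, [0.4791, -0.5262], np.float64(158.5), 0.028)
side (306, 237, [0.5745, -0.0091], np.float64(91.6), 0.087)
side (4, 234, [-0.1318, 0.2754], np.float64(93.1), 0.054)
side (84, 169, [0.0773, 0.5855], np.float64(97.0), 0.779)
[((207, 147, 40, 51), [[0.481, -0.285]]), ((0, 83, 110, 80), [[0.774, -0.994]]), ((515, 38, 45, 111), [[-0.678, 0.15]]), ((478, 0, 67, 137), [[-0.807, -0.061]]), ((196, 0, 157, 41), [[-0.477, -1.202]]), ((165, 0, 32, 36), [[-0.141, -1.599]]), ((0, 0, 161, 70), [[0.307, -1.896]])]
[((246, 306, 112, 51), [[0.434, -0.302]])]
```

Call:
drive_tool(
  steps=[
    {"angular": [0, 0, 0], "travel": [-0.002, -0.001, 0.03], "gripper": 0.0854},
    {"angular": [0, 0, 0], "travel": [0, 0, 0.04], "gripper": 0.0854},
    {"angular": [0, 0, 0], "travel": [0, 0, 0.035], "gripper": 0.0854},
    {"angular": [0, 0, 0], "travel": [0, 0, 0.014], "gripper": 0.0854},
    {"angular": [0, 0, 0], "travel": [0, 0, 0], "gripper": 0.0854},
  ],
  newtons=60,
)

```text
clock: 44.5
tool_pos: [0.5758, -0.0019, -0.0112]
ee_rot: [0.303, -3.122, 0.001]
contact_force: [-0.1, -0.1, 0.6]
grip_width: 0.999
```

Call:
drive_tool(
  steps=[
    {"angular": [0, 0, 0], "travel": [0, 0, 0], "gripper": 0.04},
    {"angular": [0, 0, 0], "travel": [0, 0, 0], "gripper": 0.04},
    {"angular": [0, 0, 0], "travel": [0, 0, 0], "gripper": 0.04},
    {"angular": [0, 0, 0], "travel": [0, 0, 0], "gripper": 0.04},
    {"angular": [0, 0, 0], "travel": [0, 0, 0], "gripper": 0.04},
  ],
)

```text
clock: 45.0
tool_pos: [0.5797, -0.0008, -0.0068]
ee_rot: [-0.304, 3.123, 0.001]
contact_force: [-0.4, 1.3, 5.8]
grip_width: 0.677
```

Call:
drive_tool(
  steps=[
    {"angular": [0, 0, 0], "travel": [0, 0, -0.01], "gripper": 0.04},
    {"angular": [0, 0, 0], "travel": [0, 0, -0.02], "gripper": 0.04},
    {"angular": [0, 0, 0], "travel": [0, 0, -0.035], "gripper": 0.04},
    {"angular": [0, 0, 0], "travel": [0, 0, -0.035], "gripper": 0.04},
    {"angular": [0, 0, 0], "travel": [0, 0, 0], "gripper": 0.04},
  ],
)

```text
clock: 45.5
tool_pos: [0.581, -0.0008, 0.0972]
ee_rot: [-0.304, 3.118, 0.001]
contact_force: [0.5, 0.7, -0.6]
grip_width: 0.674
```

```bash
python3 -c "
from h import *
f=bot.grab_frame('wrist');cv2.imwrite('pics/w7.png',f);W=bot.get_calibration('wrist')
for x in cartons(f,W,.1,minA=300,k=25): print(x)
S=bot.get_calibration('side');g=bot.grab_frame('side');cv2.imwrite('pics/s7.png',g)
for z in (0,.06): print('tote corners scene0 guess')
plan([.662,.0165],101.2);print(bot.observe()['contact_force'],bot.observe()['grip_width'])"
```

```text
(280, 298, [0.6127, 0.0049], np.float64(7.6), 0.091)
tote corners scene0 guess
tote corners scene0 guess
at [ 0.5781 -0.0011  0.0927] jaw 101.1 shift tool [-0.0857  0.0011  0.0002] turn -0.1 tilt 0.16
[ 0.55660979  0.06394151 -1.43364629] 0.6750743268100783
```

Call:
drive_tool(
  steps=[
    {"angular": [0, 0, 0], "travel": [0, 0, -0.045], "gripper": 0.04},
    {"angular": [0, 0, 0], "travel": [0.0277, -0.0367, 0], "gripper": 0.04},
    {"angular": [0, 0, 0], "travel": [0.0277, -0.0367, 0], "gripper": 0.04},
    {"angular": [0, 0, 0], "travel": [0.0277, -0.0367, 0], "gripper": 0.04},
    {"angular": [0, 0, 0], "travel": [0.0277, -0.0367, 0], "gripper": 0.04},
  ],
)

```text
clock: 46.1
tool_pos: [0.4953, -0.1678, 0.1352]
ee_rot: [0.304, -3.125, -0.001]
contact_force: [1.8, -1.2, 0.0]
grip_width: 0.676
```

Call:
drive_tool(
  steps=[
    {"angular": [0, 0, 0], "travel": [0.0277, -0.0367, 0], "gripper": 0.04},
    {"angular": [0, 0, 0], "travel": [0.0277, -0.0367, 0], "gripper": 0.04},
    {"angular": [0, 0, 0], "travel": [0.0277, -0.0367, 0], "gripper": 0.04},
    {"angular": [0, 0, 0], "travel": [0, 0, 0], "gripper": 0.04},
    {"angular": [0, 0, 0], "travel": [0, 0, 0], "gripper": 0.04},
  ],
)

```text
clock: 46.6
tool_pos: [0.4355, -0.2914, 0.1351]
ee_rot: [0.299, -3.125, -0.002]
contact_force: [0.5, 0.6, -0.9]
grip_width: 0.673
```

```bash
python3 -c "
from h import *
f=bot.grab_frame('wrist');cv2.imwrite('pics/w8.png',f);W=bot.get_calibration('wrist')
m=cv2.inRange(cv2.cvtColor(f,cv2.COLOR_BGR2HSV),(95,100,30),(125,255,255))
for c in cv2.findContours(m,0,2)[0]:
    if cv2.contourArea(c)>800: print(cv2.boundingRect(c),[onz(W,p,.06)[:2].round(3).tolist() for p in cv2.approxPolyDP(cv2.convexHull(c),8,True)[:,0].astype(float)])
plan([.44,-.29],101.2);print(bot.observe()['grip_width'])
print(proj(W,[.44,-.29,.06]))"
```

```text
(194, 80, 191, 188) [[0.349, -0.366], [0.341, -0.229], [0.467, -0.222], [0.506, -0.357]]
at [ 0.4362 -0.2907  0.1353] jaw 101.0 shift tool [-0.0039 -0.     -0.    ] turn -0.2 tilt 0.09
0.6742744636201061
[281.15184646 212.03491639]
```

View pics/w8.png

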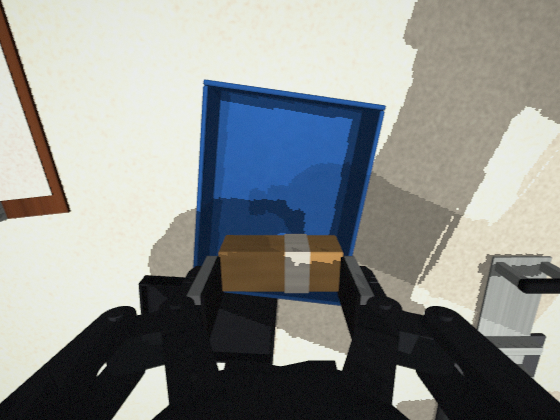

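The tote is well centred under the gripped carton: its far rim corners are at (205,82) and (384,107), and the TCP is over its middle. Lowering in, turned to the tote's yaw. That was the last picture allowed.

Call:
drive_tool(
  steps=[
    {"angular": [0, 0, 7.5], "travel": [0, 0, 0.03], "gripper": 0.04},
    {"angular": [0, 0, 0], "travel": [0, 0, 0.035], "gripper": 0.04},
    {"angular": [0, 0, 0], "travel": [0, 0, 0.035], "gripper": 0.04},
    {"angular": [0, 0, 0], "travel": [0, 0, 0.03], "gripper": 0.04},
    {"angular": [0, 0, 0], "travel": [0, 0, 0.01], "gripper": 0.04},
  ],
)

```text
clock: 47.15
tool_pos: [0.4353, -0.2889, -0.0069]
ee_rot: [0.101, -3.135, -0.003]
contact_force: [-1.3, 1.0, 0.3]
grip_width: 0.676
```

Call:
drive_tool(
  steps=[
    {"angular": [0, 0, 0], "travel": [0, 0, 0], "gripper": 0.04},
    {"angular": [0, 0, 0], "travel": [0, 0, 0], "gripper": 0.07},
    {"angular": [0, 0, 0], "travel": [0, 0, 0], "gripper": 0.07},
    {"angular": [0, 0, 0], "travel": [0, 0, 0], "gripper": 0.07},
    {"angular": [0, 0, 0], "travel": [0, 0, 0], "gripper": 0.07},
  ],
)

```text
clock: 47.65
tool_pos: [0.4376, -0.291, -0.0029]
ee_rot: [-0.099, 3.138, -0.001]
contact_force: [-0.0, -0.6, -0.0]
grip_width: 0.816
```

Call:
drive_tool(
  steps=[
    {"angular": [0, 0, 0], "travel": [0, 0, -0.03], "gripper": 0.07},
    {"angular": [0, 0, 0], "travel": [0, 0, -0.04], "gripper": 0.07},
    {"angular": [0, 0, 0], "travel": [0, 0, -0.04], "gripper": 0.07},
    {"angular": [0, 0, -7.5], "travel": [0, 0, -0.04], "gripper": 0},
    {"angular": [0, 0, 0], "travel": [0, 0, 0], "gripper": 0},
  ],
)

```text
clock: 48.15
tool_pos: [0.4403, -0.2923, 0.1525]
ee_rot: [-0.31, 3.117, -0.008]
contact_force: [0.8, 0.2, 0.2]
grip_width: 0.493
```

```bash
python3 -c "
from h import *
f=bot.grab_frame('wrist');cv2.imwrite('pics/w9.png',f);W=bot.get_calibration('wrist')
for x in cartons(f,W,.02,minA=300,k=25): print(x)
m=cv2.inRange(cv2.cvtColor(f,cv2.COLOR_BGR2HSV),(95,100,30),(125,255,255))
for c in cv2.findContours(m,0,2)[0]:
    if cv2.contourArea(c)>800: print(cv2.boundingRect(c),[onz(W,p,.06)[:2].round(3).tolist() for p in cv2.approxPolyDP(cv2.convexHull(c),8,True)[:,0].astype(float)])
L=np.array([.662,.0165]);plan(L-.222*np.array([.981,.194]),101.2)"
```

```text
(284, 184, [0.4318, -0.2907], np.float64(93.2), 0.061)
(23, 105, [0.4047, -0.5435], np.float64(12.8), 0.185)
(198, 74, 185, 214) [[0.347, -0.365], [0.34, -0.229], [0.486, -0.221], [0.516, -0.238], [0.522, -0.356]]
at [ 0.4389 -0.2915  0.1496] jaw 101.1 shift tool [-0.0564  0.2589 -0.0005] turn -0.1 tilt 0.4
```

Call:
drive_tool(
  steps=[
    {"angular": [0, 0, 0], "travel": [-0.0084, 0.0432, 0], "gripper": 0},
    {"angular": [0, 0, 0], "travel": [-0.0084, 0.0432, 0], "gripper": 0},
    {"angular": [0, 0, 0], "travel": [-0.0084, 0.0432, 0], "gripper": 0},
    {"angular": [0, 0, 0], "travel": [-0.0084, 0.0432, 0], "gripper": 0},
    {"angular": [0, 0, 0], "travel": [-0.0084, 0.0432, 0], "gripper": 0},
  ],
)

```text
clock: 48.7
tool_pos: [0.4357, -0.0693, 0.1455]
ee_rot: [0.301, -3.126, -0.0]
contact_force: [0.1, 1.0, 0.7]
grip_width: 0.004
```

Call:
drive_tool(
  steps=[
    {"angular": [0, 0, 0], "travel": [-0.0084, 0.0432, 0], "gripper": 0},
    {"angular": [0, 0, 0], "travel": [0, 0, 0], "gripper": 0},
    {"angular": [0, 0, 0], "travel": [0, 0, 0], "gripper": 0},
  ],
)

```text
clock: 49.0
tool_pos: [0.436, -0.0258, 0.1455]
ee_rot: [0.307, -3.126, 0.0]
contact_force: [0.4, -0.5, -0.0]
grip_width: -0.001
```

```bash
python3 -c "
from h import *
L=np.array([.662,.0165]);plan(L-.228*np.array([.981,.194]),101.2)
f=bot.grab_frame('wrist');cv2.imwrite('pics/w10.png',f);W=bot.get_calibration('wrist')
m=(f.max(2)<45).astype(np.uint8)*255
p=proj(W,[*(L-.2*np.array([.981,.194])),.05]);print('handle expected',p,m[int(p[1])-20:int(p[1])+20:3,int(p[0])-50:int(p[0])+50:10]//255)"
```

```text
at [ 0.436  -0.0258  0.1455] jaw 101.2 shift tool [-0.0019 -0.0024 -0.    ] turn 0.0 tilt 0.05
handle expected [279.52085299 231.87878563] [[0 0 0 0 0 0 0 0 0 0]
 [0 0 0 0 0 0 0 0 0 0]
 [0 0 0 0 0 0 0 0 0 0]
 [0 0 0 0 0 0 0 0 0 0]
 [0 0 0 0 0 0 0 0 0 0]
 [0 0 1 1 1 1 1 1 1 0]
 [0 0 1 1 1 1 1 1 1 0]
 [0 0 1 1 1 1 1 1 1 0]
 [0 0 1 1 1 1 1 1 1 0]
 [0 0 1 1 1 1 1 1 0 0]
 [0 0 0 0 0 0 0 0 0 0]
 [0 0 0 0 0 0 0 0 0 0]
 [0 0 0 0 0 0 0 0 0 0]
 [0 0 0 0 0 0 0 0 0 0]]
```

Handle is where expected. Lowering and pushing.

Call:
drive_tool(
  steps=[
    {"angular": [0, 0, 0], "travel": [0, -0.002, 0.04], "gripper": 0},
    {"angular": [0, 0, 0], "travel": [0, 0, 0.04], "gripper": 0},
    {"angular": [0, 0, 0], "travel": [0, 0, 0.04], "gripper": 0},
    {"angular": [0, 0, 0], "travel": [0, 0, 0.018], "gripper": 0},
    {"angular": [0, 0, 0], "travel": [0, 0, 0], "gripper": 0},
  ],
)

```text
clock: 49.55
tool_pos: [0.4343, -0.0309, 0.0055]
ee_rot: [0.298, -3.121, 0.003]
contact_force: [-0.7, -0.3, -0.2]
grip_width: 0.003
```

Call:
drive_tool(
  steps=[
    {"angular": [0, 0, 0], "travel": [-0.01, 0, 0], "gripper": 0},
    {"angular": [0, 0, 0], "travel": [-0.012, 0, 0], "gripper": 0},
    {"angular": [0, 0, 0], "travel": [-0.012, 0, 0], "gripper": 0},
    {"angular": [0, 0, 0], "travel": [-0.012, 0, 0], "gripper": 0},
    {"angular": [0, 0, 0], "travel": [-0.012, 0, 0], "gripper": 0},
  ],
)

```text
clock: 50.05
tool_pos: [0.4952, -0.0173, 0.0087]
ee_rot: [-0.304, 3.126, 0.0]
contact_force: [-3.5, -0.3, 2.2]
grip_width: 0.001
```

Call:
drive_tool(
  steps=[
    {"angular": [0, 0, 0], "travel": [-0.012, 0, 0], "gripper": 0},
    {"angular": [0, 0, 0], "travel": [-0.012, 0, 0], "gripper": 0},
    {"angular": [0, 0, 0], "travel": [-0.008, 0, 0], "gripper": 0},
    {"angular": [0, 0, 0], "travel": [-0.004, 0, 0], "gripper": 0},
    {"angular": [0, 0, 0], "travel": [0, 0, 0], "gripper": 0},
  ],
)

```text
clock: 50.55
tool_pos: [0.5305, -0.0101, 0.0081]
ee_rot: [-0.304, 3.125, 0.0]
contact_force: [-0.2, -0.8, -0.2]
grip_width: -0.0
```

Call:
drive_tool(
  steps=[
    {"angular": [0, 0, 0], "travel": [-0.0025, 0, 0], "gripper": 0},
    {"angular": [0, 0, 0], "travel": [0, 0, 0], "gripper": 0},
  ],
)

```text
clock: 50.75
tool_pos: [0.5319, -0.0099, 0.0082]
ee_rot: [-0.304, 3.126, 0.0]
contact_force: [-0.0, -1.2, -0.3]
grip_width: -0.002
```

Call:
drive_tool(
  steps=[
    {"angular": [0, 0, 0], "travel": [-0.0015, 0, 0], "gripper": 0},
    {"angular": [0, 0, 0], "travel": [0, 0, 0], "gripper": 0},
  ],
)

```text
clock: 50.95
tool_pos: [0.5328, -0.0098, 0.0081]
ee_rot: [0.304, -3.126, -0.0]
contact_force: [-1.4, 0.2, 0.7]
grip_width: -0.005
```

Call:
drive_tool(
  steps=[
    {"angular": [0, 0, 0], "travel": [-0.0015, 0, 0], "gripper": 0},
    {"angular": [0, 0, 0], "travel": [0, 0, 0], "gripper": 0},
  ],
)

```text
clock: 51.15
tool_pos: [0.5328, -0.01, 0.0078]
ee_rot: [0.303, -3.124, 0.001]
contact_force: [-6.5, 1.3, 3.9]
grip_width: 0.003
```

Call:
drive_tool(
  steps=[
    {"angular": [0, 0, 0], "travel": [-0.002, 0, 0], "gripper": 0},
    {"angular": [0, 0, 0], "travel": [0, 0, 0], "gripper": 0},
    {"angular": [0, 0, 0], "travel": [0, 0, 0], "gripper": 0},
  ],
)

```text
clock: 51.45
tool_pos: [0.5327, -0.0102, 0.0075]
ee_rot: [0.302, -3.121, 0.001]
contact_force: [-10.9, 1.3, 7.2]
grip_width: 0.003
```

Call:
drive_tool(
  steps=[
    {"angular": [0, 0, 0], "travel": [0.02, 0, 0], "gripper": 0},
    {"angular": [0, 0, 0], "travel": [0.02, 0, 0], "gripper": 0},
    {"angular": [0, 0, 0], "travel": [0, 0, -0.045], "gripper": 0},
    {"angular": [0, 0, 0], "travel": [0, 0, -0.045], "gripper": 0},
    {"angular": [0, 0, 0], "travel": [0, 0, -0.045], "gripper": 0},
  ],
)

```text
clock: 51.95
tool_pos: [0.4974, -0.0169, 0.1451]
ee_rot: [-0.304, 3.126, -0.0]
contact_force: [1.7, -0.2, 0.2]
grip_width: -0.005
```

Call:
drive_tool(
  steps=[
    {"angular": [0, 0, 0], "travel": [0, 0, -0.045], "gripper": 0},
    {"angular": [0, 0, 0], "travel": [0, 0, 0], "gripper": 0},
    {"angular": [0, 0, 0], "travel": [0, 0, 0], "gripper": 0},
  ],
)

```text
clock: 52.25
tool_pos: [0.4983, -0.0165, 0.1897]
ee_rot: [-0.303, 3.123, 0.002]
contact_force: [0.2, -0.2, -0.5]
grip_width: -0.001
```

```bash
python3 -c "
from h import *
import glob
slot()
fs=sorted(glob.glob('pics/slot*.png'));print(fs)
ref={f:cv2.GaussianBlur(cv2.imread(f),(3,3),0)[232:272,232:250].astype(float) for f in fs}
l=ref[fs[-1]]
for f in fs: print(f,'diff to now',np.abs(ref[f]-l).mean().round(2))
for n in('scene','side'):
    a=cv2.imread(f'pics/{n}0.png').astype(int);b=bot.grab_frame(n).astype(int);cv2.imwrite(f'pics/{n}F.png',b)
    c=bot.get_calibration(n)
    d=(np.abs(a-b).max(2)>60).astype(np.uint8);k=cv2.morphologyEx(d,cv2.MORPH_OPEN,np.ones((3,3)))
    print(n,[cv2.boundingRect(x) for x in cv2.findContours(k,0,2)[0] if cv2.contourArea(x)>25])
    for x in cartons(b.astype(np.uint8),c,.015): print(x)
f=bot.grab_frame('wrist');cv2.imwrite('pics/wF.png',f);W=bot.get_calibration('wrist')
L=np.array([.662,.0165]);ux=np.array([.981,.194])
p=proj(W,[*(L-.115*ux),.056]);m=(f.max(2)<45)
ys=np.nonzero(m[:, int(p[0])])[0];print('handle exp',p,ys[:40])
m0=cv2.inRange(cv2.cvtColor(f,cv2.COLOR_BGR2HSV),(5,70,40),(20,255,255));print('brown in wrist',[cv2.boundingRect(x) for x in cv2.findContours(m0,0,2)[0] if cv2.contourArea(x)>20])
"
```

```text
rows [242 243 244 245 246 247 248 249 250 251 252 253 254 255 256 257 258 259
 260 261 262 263 264 265 266 267 268] [(0.01, np.float64(270.0)), (0.032, np.float64(265.0)), (0.054, np.float64(259.0)), (0.076, np.float64(253.0)), (0.098, np.float64(247.0)), (0.12, np.float64(240.0))]
['pics/slot22.6.png', 'pics/slot28.4.png', 'pics/slot34.5.png', 'pics/slot40.1.png', 'pics/slot43.9.png', 'pics/slot52.3.png', 'pics/slots.png']
pics/slot22.6.png diff to now 22.61
pics/slot28.4.png diff to now 25.0
pics/slot34.5.png diff to now 23.27
pics/slot40.1.png diff to now 21.89
pics/slot43.9.png diff to now 22.86
pics/slot52.3.png diff to now 25.34
pics/slots.png diff to now 0.0
scene [(359, 309, 30, 21), (405, 286, 25, 26), (329, 276, 25, 23), (210, 273, 29, 25), (162, 259, 133, 77), (263, 258, 7, 8), (362, 256, 24, 21), (237, 223, 33, 14), (299, 221, 42, 61), (205, 200, 32, 20), (344, 191, 68, 43), (273, 184, 45, 55), (181, 181, 11, 8), (220, 157, 37, 20), (318, 156, 67, 40), (188, 81, 55, 102), (442, 60, 9, 21), (177, 43, 56, 28), (260, 39, 98, 132), (239, 38, 21, 31), (370, 34, 51, 21), (175, 
[... 844 characters left out ...]
4), (257, 84, 24, 14), (307, 0, 76, 157), (199, 0, 107, 103), (26, 0, 70, 101), (0, 0, 5, 30)]
(382, 416, [0.487, -0.5167], np.float64(158.5), 0.028)
(299, 331, [0.435, -0.2857], np.float64(93.3), 0.068)
(4, 235, [-0.1373, 0.3002], np.float64(93.1), 0.05)
(77, 169, [0.0552, 0.6247], np.float64(93.1), 0.818)
handle exp [281.83140837 240.27776007] [232 233 234 235 236 237 238 239 240 241 242 243 244 252 253 254 255 256
 257 258 259 260 261 262 263 264 265 266 267 268 269 270 271 272 273 274
 275 276 277 278]
brown in wrist [(274, 336, 11, 25), (37, 65, 30, 26), (0, 60, 26, 26)][ WARN:0@3.078] global loadsave.cpp:1063 imwrite_ Unsupported depth image for selected encoder is fallbacked to CV_8U.
```

```bash
python3 -c "
from h import *
def br(f): 
    im=cv2.imread(f);h=cv2.cvtColor(im,cv2.COLOR_BGR2HSV);return cv2.inRange(h,(4,60,25),(22,255,255))[232:272,228:252].sum(1)//255
for t in('22.6','28.4','34.5','40.1','43.9','52.3'): print(t,br(f'pics/slot{t}.png').tolist())
S=bot.get_calibration('scene');D=bot.get_calibration('side')
g=lambda f,c,p:cv2.GaussianBlur(cv2.imread(f),(3,3),0)[int(p[1]),int(p[0])].tolist()
L=np.array([.662,.0165]);ux=np.array([.981,.194]);uy=np.array([-.194,.981])
for a in(-.012,0,.012,.02):
  for b in(-.05,0,.05):
    P=[*(L+a*ux+b*uy),.188]; print(a,b,[g(f'pics/slot{t}.png',S,proj(S,P)) for t in('34.5','40.1','52.3')],g('pics/s3.png',D,proj(D,P)),g('pics/sideF.png',D,proj(D,P)))
"
```

```text
22.6 [0, 0, 0, 0, 0, 0, 0, 0, 0, 0, 0, 0, 0, 0, 0, 0, 0, 2, 4, 7, 6, 7, 8, 7, 7, 7, 7, 5, 5, 5, 4, 7, 7, 6, 5, 4, 2, 0, 0, 0]
28.4 [0, 0, 0, 0, 0, 0, 0, 0, 0, 0, 0, 1, 5, 6, 7, 8, 7, 7, 7, 7, 6, 6, 6, 5, 5, 5, 5, 5, 4, 5, 4, 8, 7, 5, 5, 4, 2, 0, 0, 0]
34.5 [0, 0, 0, 0, 0, 0, 0, 0, 0, 0, 3, 5, 5, 6, 6, 5, 5, 4, 5, 4, 4, 4, 4, 5, 6, 6, 6, 5, 5, 5, 5, 6, 7, 6, 5, 5, 1, 0, 0, 0]
40.1 [0, 0, 0, 0, 0, 0, 0, 0, 0, 0, 2, 5, 6, 5, 6, 5, 5, 5, 4, 5, 4, 4, 5, 5, 6, 6, 6, 5, 5, 5, 5, 7, 7, 6, 4, 4, 2, 0, 0, 0]
43.9 [0, 0, 0, 0, 0, 0, 0, 0, 0, 0, 2, 4, 6, 6, 6, 6, 5, 6, 5, 5, 5, 6, 6, 6, 7, 7, 6, 6, 6, 6, 6, 4, 3, 0, 0, 0, 0, 0, 0, 0]
52.3 [0, 0, 0, 0, 0, 0, 0, 0, 0, 0, 3, 5, 6, 7, 6, 6, 6, 6, 6, 6, 6, 6, 6, 6, 6, 6, 5, 5, 6, 6, 6, 7, 8, 8, 6, 5, 2, 0, 0, 0]
-0.012 -0.05 [[133, 139, 137], [79, 82, 81], [130, 136, 133]] [157, 165, 163] [162, 169, 167]
-0.012 0 [[144, 149, 148], [82, 86, 85], [138, 144, 142]] [142, 148, 147] [159, 166, 164]
-0.012 0.05 [[131, 137, 136], [76, 81, 80], [125, 131, 130]] [147, 154, 153] [171, 179, 177]
0 -0.05 [[151, 159, 155], [83, 87, 87], [146, 153, 150]] [114, 120, 120] [180, 189, 186]
0 0 [[154, 160, 158], [101, 106, 105], [151, 157, 155]] [159, 166, 165] [183, 192, 190]
0 0.05 [[155, 161, 159], [148, 155, 152], [150, 157, 154]] [127, 134, 133] [183, 192, 189]
0.012 -0.05 [[153, 162, 159], [89, 92, 90], [151, 157, 155]] [104, 110, 110] [183, 191, 189]
0.012 0 [[156, 163, 161], [164, 171, 169], [152, 159, 157]] [105, 111, 110] [185, 194, 191]
0.012 0.05 [[152, 159, 157], [162, 169, 167], [150, 156, 154]] [97, 103, 103] [182, 191, 189]
0.02 -0.05 [[144, 150, 148], [122, 129, 126], [139, 146, 143]] [102, 108, 108] [169, 177, 175]
0.02 0 [[151, 159, 157], [158, 166, 164], [147, 153, 153]] [92, 98, 98] [171, 178, 177]
0.02 0.05 [[143, 150, 147], [151, 158, 156], [140, 145, 144]] [93, 99, 99] [167, 175, 173]
```

Old carton is in the tote, the slide is home and the flap face looks shut. One last check: a gentle touch through the mouth with closed fingers, to confirm nothing is jammed in the funnel.

Call:
drive_tool(
  steps=[
    {"angular": [0, 0, 0], "travel": [-0.042, 0, 0], "gripper": 0},
    {"angular": [0, 0, 0], "travel": [-0.042, 0, 0], "gripper": 0},
    {"angular": [0, 0, 0], "travel": [-0.042, 0, 0], "gripper": 0},
    {"angular": [0, 0, 0], "travel": [-0.041, 0, 0], "gripper": 0},
    {"angular": [0, 0, 0], "travel": [0, 0, 0], "gripper": 0},
  ],
)

```text
clock: 52.95
tool_pos: [0.6642, 0.0158, 0.1841]
ee_rot: [0.304, -3.123, 0.002]
contact_force: [-0.3, -0.6, -2.3]
grip_width: -0.0
```

Call:
drive_tool(
  steps=[
    {"angular": [0, 0, 0], "travel": [0, 0, 0.015], "gripper": 0},
    {"angular": [0, 0, 0], "travel": [0, 0, 0.015], "gripper": 0},
    {"angular": [0, 0, 0], "travel": [0, 0, 0.015], "gripper": 0},
    {"angular": [0, 0, 0], "travel": [0, 0, 0.012], "gripper": 0},
    {"angular": [0, 0, 0], "travel": [0, 0, 0], "gripper": 0},
  ],
)

```text
clock: 53.45
tool_pos: [0.6589, 0.0147, 0.1284]
ee_rot: [0.303, -3.121, 0.001]
contact_force: [-4.9, -1.0, -0.2]
grip_width: -0.001
```

Call:
drive_tool(
  steps=[
    {"angular": [0, 0, 0], "travel": [0, 0, 0.01], "gripper": 0},
    {"angular": [0, 0, 0], "travel": [0, 0, 0.005], "gripper": 0},
    {"angular": [0, 0, 0], "travel": [0, 0, 0], "gripper": 0},
  ],
)

```text
clock: 53.75
tool_pos: [0.6598, 0.015, 0.1149]
ee_rot: [0.303, -3.124, 0.0]
contact_force: [-3.4, -1.2, -1.7]
grip_width: 0.002
```

Call:
drive_tool(
  steps=[
    {"angular": [0, 0, 0], "travel": [0, 0, 0.005], "gripper": 0},
    {"angular": [0, 0, 0], "travel": [0, 0, 0.005], "gripper": 0},
    {"angular": [0, 0, 0], "travel": [0, 0, 0], "gripper": 0},
  ],
)

```text
clock: 54.05
tool_pos: [0.6606, 0.0152, 0.1053]
ee_rot: [0.303, -3.126, 0.0]
contact_force: [-3.5, -0.8, -0.5]
grip_width: 0.002
```

Call:
drive_tool(
  steps=[
    {"angular": [0, 0, 0], "travel": [0, 0, 0.004], "gripper": 0},
    {"angular": [0, 0, 0], "travel": [0, 0, 0.004], "gripper": 0},
    {"angular": [0, 0, 0], "travel": [0, 0, 0], "gripper": 0},
  ],
)

```text
clock: 54.35
tool_pos: [0.6608, 0.0153, 0.0975]
ee_rot: [0.304, -3.126, 0.0]
contact_force: [-2.3, -0.7, 0.7]
grip_width: 0.002
```

Call:
drive_tool(
  steps=[
    {"angular": [0, 0, 0], "travel": [0, 0, 0.003], "gripper": 0},
    {"angular": [0, 0, 0], "travel": [0, 0, 0], "gripper": 0},
  ],
)

```text
clock: 54.55
tool_pos: [0.6611, 0.0153, 0.0948]
ee_rot: [0.304, -3.127, 0.0]
contact_force: [-3.0, -0.2, 1.1]
grip_width: 0.003
```

Call:
drive_tool(
  steps=[
    {"angular": [0, 0, 0], "travel": [0, 0, -0.03], "gripper": 0},
    {"angular": [0, 0, 0], "travel": [0, 0, -0.03], "gripper": 0},
    {"angular": [0, 0, 0], "travel": [0, 0, -0.04], "gripper": 0},
    {"angular": [0, 0, 0], "travel": [0.04, 0, 0], "gripper": 0},
    {"angular": [0, 0, 0], "travel": [0.045, 0, 0], "gripper": 0},
  ],
)

```text
clock: 55.05
tool_pos: [0.5791, -0.0005, 0.196]
ee_rot: [-0.304, 3.123, 0.001]
contact_force: [-0.9, -0.1, -1.2]
grip_width: 0.001
```

Call:
drive_tool(
  steps=[
    {"angular": [0, 0, 0], "travel": [0.045, 0, 0], "gripper": 0},
    {"angular": [0, 0, 0], "travel": [0.035, 0, 0], "gripper": 0},
    {"angular": [0, 0, 0], "travel": [0, 0, 0], "gripper": 0},
    {"angular": [0, 0, 0], "travel": [0, 0, 0], "gripper": 0},
    {"angular": [0, 0, 0], "travel": [0, 0, 0], "gripper": 0},
  ],
)

```text
clock: 55.55
tool_pos: [0.5004, -0.0161, 0.1955]
ee_rot: [-0.304, 3.125, 0.0]
contact_force: [-0.3, 0.0, 0.3]
grip_width: -0.003
```

```bash
python3 -c "
from h import *
slot();import glob
S=bot.get_calibration('scene');f=sorted(x for x in glob.glob('pics/slot5*.png'))[-1];print(f)
L=np.array([.662,.0165]);ux=np.array([.981,.194]);uy=np.array([-.194,.981])
a=cv2.GaussianBlur(cv2.imread('pics/slot52.3.png'),(3,3),0).astype(int);b=cv2.GaussianBlur(cv2.imread(f),(3,3),0).astype(int)
for x in(-.012,0,.02):
  for y in(-.05,0,.05):
    p=proj(S,[*(L+x*ux+y*uy),.188]).astype(int);print(a[p[1],p[0]],b[p[1],p[0]])
s0=cv2.imread('pics/scene0.png').astype(int)
print('tape/glue diff',np.abs(s0-cv2.imread(f))[290:380,265:385].mean(), np.abs(s0-cv2.imread(f))[0:40,0:100].mean())
for c in cartons(bot.grab_frame('side'),bot.get_calibration('side'),.015): print(c)
"
```

```text
rows [242 243 244 245 246 247 248 249 250 251 252 253 254 255 256 257 258 259
 260 261 262 263 264 265 266 267 268] [(0.01, np.float64(270.0)), (0.032, np.float64(265.0)), (0.054, np.float64(259.0)), (0.076, np.float64(253.0)), (0.098, np.float64(247.0)), (0.12, np.float64(240.0))]
pics/slot55.6.png
[130 136 133] [129 136 134]
[138 144 142] [138 144 142]
[125 131 130] [127 134 131]
[146 153 150] [146 153 151]
[151 157 155] [150 157 154]
[150 157 154] [149 156 154]
[139 146 143] [140 147 145]
[147 153 153] [146 153 152]
[140 145 144] [139 145 143]
tape/glue diff 15.382160493827161 5.28125
(382, 416, [0.487, -0.5167], np.float64(158.5), 0.028)
(299, 331, [0.435, -0.2857], np.float64(93.3), 0.068)
(82, 168, [0.0712, 0.6286], np.float64(93.3), 0.829)
```

```bash
python3 -c "
from h import *
for f in('scene0','slot55.6'):
    im=cv2.imread(f'pics/{f}.png');h=cv2.cvtColor(im,cv2.COLOR_BGR2HSV)
    y=cv2.inRange(h,(22,130,100),(35,255,255))[325:350,355:390];k=(im[285:365,258:335].max(2)<50).astype(np.uint8)
    print(f,[round(v,1) for v in np.argwhere(y).mean(0)],len(np.argwhere(y)),[round(v,1) for v in np.argwhere(k).mean(0)],k.sum())
bot.hand_in()"
```

```text
scene0 [np.float64(9.7), np.float64(17.6)] 114 [np.float64(43.3), np.float64(38.7)] 1777
slot55.6 [np.float64(9.5), np.float64(17.7)] 111 [np.float64(43.9), np.float64(39.3)] 1759
the job is handed in; nothing more can be done
```

The job is done and handed in at about 56 s on the robot's clock.

**What I did:**
1. Pushed the slide home.
2. Put the old carton through the flap first, then all four new ones.
3. Pulled the slide to its stop and moved the old carton into the blue tote.
4. Pushed the slide fully home again.

**Last checks that agreed:**
- **Slide:** it stopped at the same tool position as at the first closing, with the force rising to about 11 N.
- **Old carton:** it lies flat in the tote near (0.43, -0.29), seen from the wrist, scene and side cameras.
- **Stack:** the back slot shows the same fill as when four cartons were in the lane. Closed fingers lowered through the mouth to about 4 mm above the lane met only the flap, so nothing is jammed in the funnel.
- **Flap:** its brightness from the scene camera matches the earlier shut state.
- **Bottle and tape:** both are within 1 pixel of their starting positions.

**What disagreed or stayed unsure:**
- **Tool height:** the reported TCP was about 29 mm below the real fingertips when shut. My first push passed over the slide handle because of this. I found the offset by touching the bench, up to 41 N on the fingers, and corrected for it.
- **Top carton:** the hood hides most of it, so I could not see directly that it lies flat. That rests on the slot fill and the touch check.

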